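# Set up the bench shaker and load it

## Robot

A 6-joint arm with a two-finger parallel gripper is mounted at the origin on the work surface. World frame = base frame: x ahead of the robot, y to its left, z up, the work surface at z = 0. Lengths are in m, angles in degrees, forces in N, time in s.
With the tool pointing down it reaches from about 0.3 to 0.75 m from the base axis. Payload 8.5 kg.
Tool frame: the origin (TCP) lies midway between the tips of the shut fingers; the grasp point (between the pads) lies 19 mm behind it; z points along the fingers, y is the line along which they close (so a half turn about z gives the same grasp; the last joint's range is limited). The gripper opens to 85 mm and grips with 20 to 120 N. Pads are 22 mm wide; open, the fingers measure 114 mm over their backs; the gripper's body (76 mm by 85 mm) begins 54 mm behind the grasp point. The pads swing forward as they close: fully open they stand 13 mm farther back than shut.
Start: joints at [-88.195, 21.807, 74.336, -0, 83.858, -12.336], TCP at [0.134, -0.533, 0.231] pointing down, gripper open.
Joint ranges: [-178.18, 178.18], [-50.72, 133.34], [12.68, 142.11], [-81.47, 261.47], [9.98, 163.14], [-165.26, 165.26]. Speed limits (degrees/s): [136.94, 136.94, 180, 180, 180, 180].

## Interface

Orientations are given as a 3x3 rotation matrix whose columns are the frame's x, y, z axes.
In Python, from rig import env, get_image, close_job gives the robot as it stands.
- The arm moves only by the tool step_arm, never from a script. Its argument "targets" is a list of rows, each a list of 2 entries, a list of its own where there are three numbers: the shift along the tool's x, y, z as a fraction of full scale, then the turn, a rotation vector about the tool's x, y, z as a fraction of full scale. In form: [[[x, y, z], [wx, wy, wz]], ...]. A call has 1 to 10 rows; each row is the pose to reach, as a shift and turn from the pose commanded when the call began, along the tool's axes at that moment; what a row does not reach only later rows make up. Full scale, the value 1, is 0.3 m for a shift and 45 degrees for a turn. A row lasts 1/12 s, in which the tool goes at most 41.7 mm and 7.16 degrees, less where a joint would pass 70% of its speed; a pose out of reach is approached as far as the arm can. A call with a number of a shift or a turn outside -1 to 1 is refused whole. A call with a gripper value outside its range is refused whole. "jaw" is the finger opening in mm, from 0 to 85.4, set as the call begins (left out, the last holds). The fingers move at their own pace and stop on an object; "grip_force" is the grip in N (left out, the last holds). Time passes only in rows, so rows that repeat a pose let the fingers close. It gives the time, the measured TCP pose, the force, the opening and the grip force at its end, in the units of the state.
- env.observe(): the state, without advancing time (a new reading comes with each control period).
- get_image(name): name is "scene" or "side" or "wrist"; returns a dict with "img" (384x512x3 uint8, red, green, blue), "z_map" (384x512 float32, m along the optical axis (not along the pixel's ray), 0 where there is no reading), "intrinsics" (3x3 intrinsics, pixels), "rvec" (rotation vector, rad) and "tvec" (3), from world to camera coordinates, as OpenCV has them. Camera axes: x right, y down, z forward; pixel columns grow to the right and rows downward; lengths in m; the calibration is good to about 2 mm. The wrist camera is an equidistant fisheye: a pixel r from the principal point sees the ray r / f radians off the axis. A picture is of the moment at which its call begins.
- close_job(): hands the job in; it is judged then, once.
The state is a dict: "time_s": time; "q": joint angles; "qvel": joint speeds; "joint_efforts": joint torques, N m; "position": TCP position; "tool_rot": TCP orientation; "ft_force": force on the tool from outside, world axes, zero at the start; "wrist_torque": the same for the moment, N m; "grip_width": finger opening in m; "gripper_force": force on a finger pad.
Only numpy, scipy, OpenCV 4.12 (cv2) and the standard library are available. Lean on these libraries where they do the work, as an engineer would, in place of code of your own. Each camera call takes 0.05 s, during which the arm holds its last target. There are 200 camera calls.

## Task

Set up the laboratory shaker. First turn the aluminium carrier plate to match the two flats of the shaker's stub shaft and lower it over the shaft until it lies flat on the bed; then slip the brass collar over the shaft onto the plate. After that stand the capped bottle in the middle of the plate's dark pad at the shaker's dial end and the open jar in the middle of the pad at the other end, so that the collar sits between them, and last of all put the knobbed lid on top of the jar; leave everything upright and do not disturb the conical flask or the tube rack.

Things in the scene. Friction and masses are not known exactly. Their poses are not given: they have to be found in the camera images.
- shaker: Fixed shaker, white housing, any yaw. Origin on the bench on the shaft axis, z up, +x towards the dial end. Housing x -92..+120, y -56..56, top z 40 mm; grey dial at x 106 (top z 52). Dark bed 150 (x) by 34 (y), top z 62. Vertical steel shaft up to z 100, two flats: 28 mm wide along x, 12 mm flat to flat along y, rounded nose.
- plate: Loose aluminium plate flat on the bench, any yaw: 184 (x) by 58 (y), 14 mm thick, 350 g. Origin: centre of underside. Central through slot 32 (x) by 16 (y) fits the shaft with 2 mm all round, long way on long way; half a turn is the same. Two dark pads 54 mm wide on top, centred at x +62 and -62, y 0. Grasp across the 58 mm width at the middle.
- collar: Brass collar: plain ring, outer diameter 46 mm, bore 34 mm, 24 mm high. Origin at the centre of its underside. Drops over the shaft in any yaw and lies on the plate.
- bottle: White plastic bottle with grey screw cap: round, body 50 mm in diameter up to z = 78 mm, cap 32 mm wide, 100 mm high in all. Origin at the centre of its underside.
- jar: Open white jar, straight round wall, outer diameter 58 mm, 3 mm wall, 70 mm high, inner floor at 5 mm. Origin at the centre of its underside.
- lid: Grey lid of the jar, lying right way up on its plug: plug tapering from 44 to 36 mm wide, 8 mm deep; flange 62 mm wide, z 8 to 13; round knob 18 mm wide, z 13 to 41 mm. Origin: centre of the plug's underside; on the jar, flange on rim, it lies 62 mm above the jar's origin.
- flask: Conical glass flask, a bystander to be left alone: base 60 mm wide, neck 24 mm, 92 mm high. Loose. Origin at the centre of its underside.
- rack: Grey tube rack, 56 x 56 mm, 28 mm high, with nine small capped tubes standing out to z = 44 mm; a bystander to be left alone. Loose. Origin at the centre of its underside.
Mind the look-alikes: they are no part of the job. What is shaped like the jar but brown, pink or red is not meant.

How it is judged (in metres and radians):
On the way, in this order (a step that is already met when the one before it is completed fails the run):
1. the plate is over the shaft and flat on the bed (z of plate in the frame of shaker between 0.058 and 0.066 m and horizontal distance between plate and shaker below 0.008 m and angle between the x axis of plate and the x axis of shaker, either way round below 0.28 rad and angle between plate's own z axis and vertical below 0.06 rad), for 0.2 s.
2. the collar is over the shaft and lies on the plate (all of step 1 and z of collar in the frame of plate between 0.01 and 0.019 m and horizontal distance between collar and shaker below 0.012 m and angle between collar's own z axis and vertical below 0.1 rad), for 0.2 s.
3. the bottle stands on the pad at the dial end and the jar on the other pad (all of step 2 and x of bottle in the frame of shaker above 0.03 m and y of bottle in the frame of plate between -0.012 and 0.012 m and z of bottle in the frame of plate between 0.01 and 0.019 m and angle between each of bottle, jar's own z axis and vertical below 0.1 rad and (x of bottle in the frame of plate between 0.05 and 0.074 m or x of bottle in the frame of plate between -0.074 and -0.05 m) and x of jar in the frame of shaker below -0.03 m and y of jar in the frame of plate between -0.012 and 0.012 m and z of jar in the frame of plate between 0.01 and 0.019 m and (x of jar in the frame of plate between 0.05 and 0.074 m or x of jar in the frame of plate between -0.074 and -0.05 m)), for 0.2 s.
4. the lid is on the jar (all of step 3 and z of lid in the frame of jar between 0.057 and 0.066 m and horizontal distance between lid and jar below 0.008 m and angle between lid's own z axis and vertical below 0.1 rad), for 0.2 s.
At the end, for the whole second after the job is handed in: Plate flat on the bed, keyed on the shaft; collar round the shaft on the plate; bottle (dial end) and jar (other end) upright on the plate within 12 mm of their pads' middles, along and across; lid on the jar's rim, centred within 8 mm; all released and at rest (all of step 4 and linear speed of each of plate, collar, bottle, jar, lid below 0.02 m/s); the robot touches nothing.
It fails at once if the flask or the tube rack is moved more than 25 mm or tipped (distance of any of flask, rack from where it was at the start of the episode above 0.025 m or angle between any of flask, rack's own z axis and vertical above 0.4 rad).
It also fails if it takes over 138 s, if anything falls off the work surface, if the arm or the gripper's body presses on something with over 40 N, if the wrist force passes 120 N, or if a joint passes its speed limit or range.

## Working session

There is one attempt and no reset: what is moved stays moved. The work goes in short steps, Python scripts to look and compute and a tool call to move; the robot and the scene stay as the last step left them, time stands still between calls to the robot, and variables do not carry over. Pictures are saved under pics/ and viewed, at most 14 in all, crops included, and the job is handed in when it is done.

Besides the shell and the picture viewer there is one more tool, called after ">>>" as name(argument=value, ...) on one line, values as JSON. step_arm: Moves the arm, as the interface text tells. Its arguments: {"type":"object","properties":{"targets":{"type":"array","items":{"type":"array"}},"jaw":{"type":"number"},"grip_force":{"type":"number"}},"required":["targets"]}

```bash
ls; mkdir -p pics; cat > h.py <<'E'
import numpy as np, cv2
from rig import env, get_image, close_job
def cam(n):
    d=get_image(n); d['R']=cv2.Rodrigues(np.array(d['rvec'],float))[0]; d['t']=np.array(d['tvec'],float).ravel(); d['K']=np.array(d['intrinsics'],float); return d
def save(d,f): cv2.imwrite('pics/'+f,cv2.cvtColor(d['img'],cv2.COLOR_RGB2BGR))
def pts(d):  # world point map from z_map (pinhole)
    v,u=np.mgrid[0:384,0:512]; K=d['K']; z=d['z_map']
    c=np.stack([(u-K[0,2])/K[0,0]*z,(v-K[1,2])/K[1,1]*z,z],-1)
    P=(c-d['t'])@d['R']; P[z==0]=np.nan; return P
E
python3 - <<'E'
from h import *
a=cam('scene');b=cam('side')
for d,n in((a,'scene'),(b,'side')):
    print(n,d['K'].round(1).tolist(),(-d['R'].T@d['t']).round(3),(d['z_map']>0).mean()); np.savez(n,P=pts(d),img=d['img'])
im=np.hstack([a['img'],b['img']]); 
cv2.imwrite('pics/s.png',a['img'][...,::-1]);cv2.imwrite('pics/t.png',b['img'][...,::-1])
print(env.observe())
E
```

```text
pics
scene [[392.2, 0.0, 251.0], [0.0, 392.2, 188.9], [0.0, 0.0, 1.0]] [0.861 0.491 0.789] 0.9959716796875
side [[442.6, 0.0, 256.1], [0.0, 442.6, 183.7], [0.0, 0.0, 1.0]] [0.208 0.491 0.632] 0.99578857421875
{'time_s': 0.1, 'q': array([-8.81940177e+01,  2.18362040e+01,  7.43796878e+01,  1.98139764e-03,
        8.38589275e+01, -1.23360783e+01]), 'qvel': array([-0.00731698, -0.10933664, -0.17405103,  0.08107023, -0.09474687,
       -0.0082584 ]), 'joint_efforts': array([ 3.23187873e-03, -4.49222159e+01, -2.31654382e+01, -2.68019949e-04,
        3.70552152e-03, -4.54206997e-06]), 'position': array([ 0.13437491, -0.53305572,  0.23078646]), 'tool_rot': array([[ 9.69693828e-01,  2.44323311e-01, -6.78737259e-06],
       [ 2.44323111e-01, -9.69692998e-01,  1.30627677e-03],
       [ 3.12572197e-04, -1.26834683e-03, -9.99999147e-01]]), 'ft_force': array([-0.25355549,  0.15472387,  0.69193363]), 'wrist_torque': array([-0.02964395,  0.03137337, -0.03486756]), 'gripper_force': 0.0, 'grip_width': 0.085578365595808}
```

View pics/s.png

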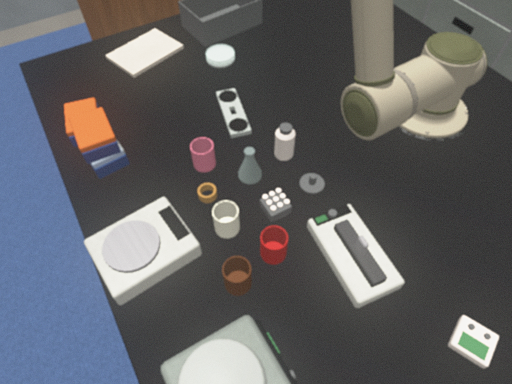

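View pics/t.png

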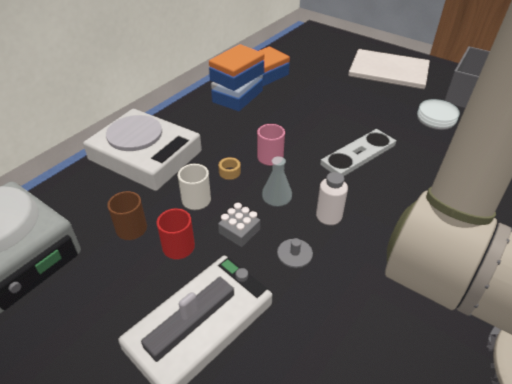

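Scene view: plate at (233,112), bottle (285,142), flask (249,165), collar (207,192), white jar (226,219), rack (276,203), lid (312,183), and shaker (355,255) with its dial at (332,213). The look-alikes are pink (203,155), red (273,245) and brown (237,275). The side view agrees.

```bash
cat > m.py <<'E'
from h import *
def circ(P,m,z0,z1,boxc,r):
    k=(P[...,2]>z0)&(P[...,2]<z1)&(np.hypot(P[...,0]-boxc[0],P[...,1]-boxc[1])<r)&m
    return P[k]
seeds={'scene':dict(plate=(233,112),bottle=(285,127),flask=(249,152),pink=(203,141),collar=(207,190),jar=(226,207),rack=(276,200),lid=(312,180),shaker=(362,242),dial=(332,212),red=(273,232),brown=(237,265)),
'side':dict(plate=(359,152),bottle=(335,181),flask=(279,161),pink=(271,132),collar=(230,165),jar=(195,172),rack=(238,222),lid=(295,245),shaker=(188,299),dial=(242,274),red=(176,218),brown=(126,200))}
if __name__=='__main__':
  for n in('scene','side'):
    f=np.load(n+'.npz');P=f['P']
    for k,(u,v) in seeds[n].items(): print(n,k,np.nanmedian(P[v-1:v+2,u-1:u+2].reshape(-1,3),0).round(3))
E
python3 m.py
```

```text
scene plate [ 0.486 -0.277  0.001]
scene bottle [ 0.45  -0.067  0.101]
scene flask [ 0.563 -0.048  0.093]
scene pink [ 0.629 -0.168  0.059]
scene collar [ 0.675 -0.065  0.002]
scene jar [0.67  0.031 0.045]
scene rack [0.562 0.072 0.044]
scene lid [0.451 0.061 0.032]
scene shaker [0.492 0.275 0.099]
scene dial [0.476 0.169 0.053]
scene red [0.613 0.141 0.045]
scene brown [0.715 0.163 0.03 ]
side plate [ 0.494 -0.281  0.   ]
side bottle [ 0.444 -0.059  0.1  ]
side flask [ 0.56  -0.052  0.092]
side pink [ 0.659 -0.167  0.049]
side collar [ 0.694 -0.064  0.006]
side jar [0.701 0.035 0.05 ]
side rack [0.561 0.074 0.031]
side lid [0.444 0.063 0.041]
side shaker [0.486 0.275 0.099]
side dial [0.474 0.171 0.052]
side red [0.645 0.145 0.049]
side brown [0.75  0.169 0.049]
```

```bash
cat > fit.py <<'E'
from h import *
S=dict(plate=((.49,-.279),.11,.010,.018,'r'),bottle=((.447,-.063),.04,.094,.104,'c'),flask=((.562,-.05),.03,.087,.096,'c'),collar=((.68,-.07),.04,.020,.028,'c'),
jar=((.683,.04),.05,.066,.074,'c'),rack=((.562,.073),.06,.02,.03,'r'),lidk=((.448,.062),.025,.037,.045,'c'),lidf=((.448,.062),.045,.010,.016,'c'),
bed=((.488,.275),.12,.058,.066,'r'),shaft=((.488,.275),.04,.085,.103,'r'),house=((.49,.28),.17,.036,.044,'r'),dial=((.475,.17),.025,.049,.055,'c'),red=((.63,.145),.05,.066,.074,'c'),pink=((.65,-.167),.05,.066,.074,'c'))
def fit(k,Ps):
    (c,r,a,b,t)=S[k]; out=[]
    for P in Ps:
        q=P.reshape(-1,3); q=q[(q[:,2]>a)&(q[:,2]<b)&(np.hypot(q[:,0]-c[0],q[:,1]-c[1])<r)]
        if len(q)<5: out.append(None);continue
        x=(q[:,:2]*1000).astype(np.float32)
        if t=='c': (e,rad)=cv2.minEnclosingCircle(x); out.append((np.round(e,1).tolist(),round(2*rad,1),len(q),round(float(np.median(q[:,2]))*1000,1)))
        else: out.append(tuple(np.round(w,1).tolist() for w in cv2.minAreaRect(x))+(len(q),round(float(np.median(q[:,2]))*1000,1)))
    return out
if __name__=='__main__':
    A=np.load('scene.npz')['P'];B=np.load('side.npz')['P']
    for k in S:
        print(k,fit(k,[A,B,np.vstack([A,B])]))
E
python3 fit.py
```

```text
plate [([489.7, -274.5], [187.3, 58.8], 75.3, 859, 15.2), ([490.1, -273.4], [187.9, 61.2], 75.5, 1368, 14.2), ([490.0, -273.8], [188.8, 61.2], 75.5, 2227, 14.5)]
bottle [([447.0, -70.7], 36.4, 113, 100.7), ([447.7, -67.6], 33.3, 198, 99.7), ([445.6, -69.4], 37.1, 311, 100.0)]
flask [([560.9, -53.9], 27.6, 76, 92.8), ([562.2, -52.7], 27.9, 107, 92.2), ([561.4, -53.7], 28.7, 183, 92.4)]
collar [([682.7, -51.8], 47.0, 120, 24.2), ([682.8, -49.8], 46.1, 123, 23.6), ([682.9, -51.5], 47.7, 243, 23.8)]
jar [([684.2, 53.1], 59.7, 141, 70.1), ([684.7, 56.1], 59.2, 180, 69.2), ([683.4, 54.1], 61.1, 321, 69.6)]
rack [([562.1, 67.8], [56.6, 55.9], 89.7, 225, 28.1), ([561.8, 69.4], [57.6, 56.3], 88.7, 374, 27.6), ([561.7, 69.2], [58.1, 56.5], 88.2, 599, 27.8)]
lidk [([446.2, 55.1], 17.4, 39, 40.8), ([447.3, 56.0], 18.9, 74, 40.7), ([447.3, 56.0], 19.0, 113, 40.7)]
lidf [([446.1, 55.2], 63.5, 301, 13.8), ([446.6, 56.1], 62.8, 632, 13.1), ([446.3, 55.4], 64.0, 933, 13.3)]
bed [([488.3, 273.0], [150.0, 35.0], 82.9, 989, 62.7), ([488.3, 274.5], [149.9, 35.3], 83.3, 2007, 62.1), ([488.3, 273.8], [151.5, 35.4], 83.1, 2996, 62.3)]
shaft [([488.6, 273.8], [27.0, 11.7], 84.6, 101, 97.8), ([488.0, 275.0], [27.4, 11.8], 80.7, 218, 97.5), ([488.2, 274.4], [28.2, 12.7], 84.6, 319, 97.6)]
house [([535.7, 253.5], [210.8, 210.3], 83.2, 3218, 40.8), ([535.0, 255.5], [210.8, 209.7], 83.5, 6478, 40.3), ([535.7, 254.4], [212.6, 210.4], 83.2, 9696, 40.4)]
dial [([474.7, 168.1], 20.9, 53, 52.9), ([476.0, 169.2], 20.1, 109, 51.9), ([474.7, 168.9], 21.8, 162, 52.1)]
red [([626.6, 163.7], 59.3, 164, 70.3), ([627.8, 164.6], 60.1, 229, 69.6), ([627.3, 163.9], 60.6, 393, 69.9)]
pink [([644.6, -147.1], 59.5, 108, 70.3), ([644.7, -145.5], 58.5, 123, 69.3), ([644.1, -146.4], 59.8, 231, 69.7)]
```

```bash
cat > plan.py <<'E'
from h import *
from scipy.spatial.transform import Rotation as Ro
def Rd(yaw):
    c,s=np.cos(np.radians(yaw)),np.sin(np.radians(yaw)); return np.array([[c,s,0],[s,-c,0],[0,0,-1.]])
def plan(calls,p=None,yaw=None):
    """calls: list of lists of (x,y,z mm,yaw deg)"""
    o=env.observe(); R=o['tool_rot'] if p is None else Rd(yaw); p=o['position']*1000 if p is None else np.array(p,float)
    print('t',round(o['time_s'],2),'pos',(o['position']*1000).round(1),'yaw',np.degrees(np.arctan2(o['tool_rot'][1,0],o['tool_rot'][0,0])).round(2),'F',o['ft_force'].round(1),'w',round(o['grip_width']*1000,1))
    for c in calls:
        for w in c:
            Rt=Rd(w[3]); q=np.array(w[:3],float)
            s=R.T@(q-p)/300; r=np.degrees(Ro.from_matrix(R.T@Rt).as_rotvec())/45
            print(w,[s.round(3).tolist(),r.round(3).tolist()],'!!' if max(abs(s).max(),abs(r).max())>1 else '', 'rows>=',int(np.ceil(max(np.linalg.norm(s)*300/41.7,np.linalg.norm(r)*45/7.16))))
        p=q;R=Rt
E
python3 - <<'E'
from plan import *
plan([[(330,-390,200,45)],[(490,-274,80,75.5)],[(490,-274,-1,75.5)]])
E
```

```text
t 0.1 pos [ 134.4 -533.1  230.8] yaw 14.14 F [-0.3  0.2  0.7] w 85.6
(330, -390, 200, 45) [[0.749, -0.303, 0.103], [-0.001, -0.001, -0.686]]  rows>= 6
(490, -274, 80, 75.5) [[0.651, 0.104, 0.4], [0.0, 0.0, -0.678]]  rows>= 6
(490, -274, -1, 75.5) [[0.0, 0.0, 0.27], [0.0, 0.0, 0.0]]  rows>= 2
```

>>> step_arm(targets=[[[0.749, -0.303, 0.103], [-0.001, -0.001, -0.686]], [[0.749, -0.303, 0.103], [-0.001, -0.001, -0.686]], [[0.749, -0.303, 0.103], [-0.001, -0.001, -0.686]], [[0.749, -0.303, 0.103], [-0.001, -0.001, -0.686]], [[0.749, -0.303, 0.103], [-0.001, -0.001, -0.686]], [[0.749, -0.303, 0.103], [-0.001, -0.001, -0.686]], [[0.749, -0.303, 0.103], [-0.001, -0.001, -0.686]], [[0.749, -0.303, 0.103], [-0.001, -0.001, -0.686]]], jaw=85)

```text
time_s: 0.77
position: [0.3311, -0.389, 0.2]
tool_rot: [[0.705, 0.71, -0.001], [0.71, -0.705, -0.0], [-0.001, -0.001, -1.0]]
ft_force: [-0.2, 0.2, 0.7]
grip_width: 0.085
gripper_force: 0.0
```

>>> step_arm(targets=[[[0.651, 0.104, 0.4], [0, 0, -0.678]], [[0.651, 0.104, 0.4], [0, 0, -0.678]], [[0.651, 0.104, 0.4], [0, 0, -0.678]], [[0.651, 0.104, 0.4], [0, 0, -0.678]], [[0.651, 0.104, 0.4], [0, 0, -0.678]], [[0.651, 0.104, 0.4], [0, 0, -0.678]], [[0.651, 0.104, 0.4], [0, 0, -0.678]], [[0.651, 0.104, 0.4], [0, 0, -0.678]], [[0.651, 0.104, 0.4], [0, 0, -0.678]]])

```text
time_s: 1.52
position: [0.4895, -0.2757, 0.0808]
tool_rot: [[0.251, 0.968, 0.0], [0.968, -0.251, -0.002], [-0.002, 0.0, -1.0]]
ft_force: [-0.5, 0.2, 0.2]
grip_width: 0.0846
gripper_force: 0.0
```

```bash
python3 - <<'E'
from plan import *
w=cam('wrist'); save(w,'w1.png'); print(w['K'].tolist(),w['R'].round(3).tolist(),(-w['R'].T@w['t']).round(3))
plan([[(490,-274,30,75.5),(490,-274,0,75.5)]])
E
```

```text
[[297.3186396354542, 0.0, 260.59081013055663], [0.0, 297.3186396354542, 192.71343916355448], [0.0, 0.0, 1.0]] [[0.968, -0.251, 0.0], [-0.242, -0.932, 0.271], [-0.068, -0.262, -0.963]] [ 0.507 -0.21   0.222]
t 1.57 pos [ 489.5 -275.9   81. ] yaw 75.41 F [-0.1 -0.9 -0.4] w 85.0
(490, -274, 30, 75.5) [[0.007, 0.0, 0.17], [0.001, 0.002, -0.002]]  rows>= 2
(490, -274, 0, 75.5) [[0.007, -0.0, 0.27], [0.001, 0.002, -0.002]]  rows>= 2
```

View pics/w1.png

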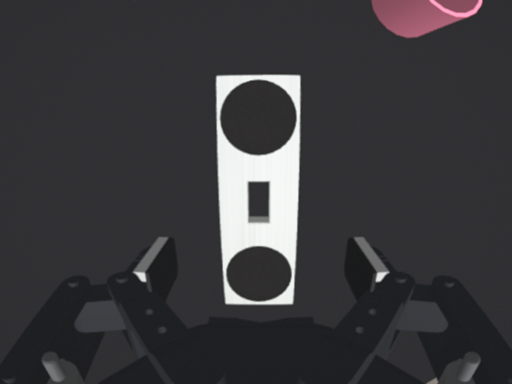

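The wrist view shows the plate straight and centred between the fingers (slot at (258,202)). I'll descend and grip.

>>> step_arm(targets=[[[0.004, 0, 0.13], [0, 0.001, 0]], [[0.004, 0, 0.2], [0, 0.001, 0]], [[0.004, 0, 0.25], [0, 0.001, 0]], [[0.004, 0, 0.27], [0, 0.001, 0]], [[0.004, 0, 0.27], [0, 0.001, 0]], [[0.004, 0, 0.27], [0, 0.001, 0]]])

```text
time_s: 2.07
position: [0.4904, -0.2743, 0.0003]
tool_rot: [[0.251, 0.968, 0.001], [0.968, -0.251, -0.001], [-0.001, 0.001, -1.0]]
ft_force: [0.7, -0.4, 0.9]
grip_width: 0.085
gripper_force: 0.0
```

>>> step_arm(targets=[[[0, 0, 0], [0, 0, 0]], [[0, 0, 0], [0, 0, 0]], [[0, 0, 0], [0, 0, 0]], [[0, 0, 0], [0, 0, 0]], [[0, 0, 0], [0, 0, 0]], [[0, 0, 0], [0, 0, 0]], [[0, 0, 0], [0, 0, 0]], [[0, 0, 0], [0, 0, 0]], [[0, 0, 0], [0, 0, 0]], [[0, 0, 0], [0, 0, 0]]], jaw=40, grip_force=80)

```text
time_s: 2.9
position: [0.4905, -0.2736, 0.001]
tool_rot: [[0.25, 0.968, 0.001], [0.968, -0.25, -0.002], [-0.002, 0.001, -1.0]]
ft_force: [-3.0, 1.7, 11.2]
grip_width: 0.0555
gripper_force: 85.0
```

>>> step_arm(targets=[[[0, 0, -0.05], [0, 0, 0]], [[0, 0, -0.15], [0, 0, 0]], [[0, 0, -0.28], [0, 0, 0]], [[0, 0, -0.41], [0, 0, 0]], [[0, 0, -0.5], [0, 0, 0]], [[0, 0, -0.55], [0, 0, 0]], [[0, 0, -0.55], [0, 0, 0]], [[0, 0, -0.55], [0, 0, 0]]])

```text
time_s: 3.57
position: [0.4903, -0.273, 0.1643]
tool_rot: [[0.25, 0.968, 0.0], [0.968, -0.25, -0.001], [-0.001, 0.001, -1.0]]
ft_force: [-0.8, 0.4, -3.5]
grip_width: 0.0557
gripper_force: 86.7
```

```bash
python3 - <<'E'
from plan import *
w=cam('wrist'); save(w,'w2.png')
plan([[(490,0,165,75.5)],[(488.3,274,165,83.1)]])
E
```

```text
t 3.62 pos [ 489.9 -272.7  163.1] yaw 75.52 F [ 0.2  0.  -3.8] w 55.6
(490, 0, 165, 75.5) [[0.88, -0.227, -0.005], [-0.002, -0.001, 0.001]]  rows>= 7
(488.3, 274, 165, 83.1) [[0.883, -0.234, 0.0], [0.0, 0.0, -0.169]]  rows>= 7
```

View pics/w2.png

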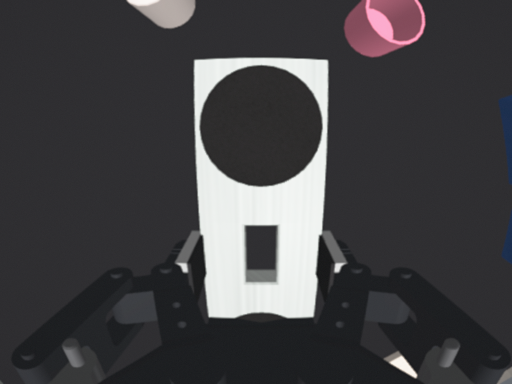

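The plate is held, with the slot at (261,253) between the pads. Carrying it over to the shaker.

>>> step_arm(targets=[[[0.1, -0.025, -0.005], [-0.002, 0, 0]], [[0.22, -0.056, -0.02], [-0.002, 0, 0]], [[0.34, -0.087, -0.04], [-0.002, 0, 0]], [[0.46, -0.118, -0.04], [-0.002, 0, 0]], [[0.58, -0.149, -0.04], [-0.002, 0, 0]], [[0.7, -0.18, -0.04], [-0.002, 0, 0]], [[0.8, -0.206, -0.04], [-0.002, 0, 0]], [[0.88, -0.227, -0.04], [-0.002, 0, 0]]])

```text
time_s: 4.28
position: [0.4893, 0.002, 0.1744]
tool_rot: [[0.249, 0.969, -0.002], [0.969, -0.249, 0.001], [-0.0, -0.002, -1.0]]
ft_force: [0.4, -0.1, -2.1]
grip_width: 0.0553
gripper_force: 86.6
```

>>> step_arm(targets=[[[0.12, -0.032, 0], [0, 0, -0.02]], [[0.24, -0.064, 0], [0, 0, -0.04]], [[0.36, -0.096, 0], [0, 0, -0.06]], [[0.48, -0.128, 0], [0, 0, -0.08]], [[0.6, -0.16, 0], [0, 0, -0.1]], [[0.7, -0.186, 0], [0, 0, -0.12]], [[0.79, -0.21, 0], [0, 0, -0.14]], [[0.85, -0.226, 0], [0, 0, -0.16]], [[0.883, -0.234, 0], [0, 0, -0.169]], [[0.883, -0.234, 0], [0, 0, -0.169]]])

```text
time_s: 5.12
position: [0.4881, 0.2748, 0.1743]
tool_rot: [[0.117, 0.993, -0.001], [0.993, -0.117, -0.001], [-0.001, -0.001, -1.0]]
ft_force: [0.2, 0.3, -3.0]
grip_width: 0.0553
gripper_force: 86.6
```

>>> step_arm(targets=[[[0, 0, 0], [0, 0, 0]], [[0, 0, 0], [0, 0, 0]], [[0, 0, 0], [0, 0, 0]]])

```text
time_s: 5.37
position: [0.4889, 0.2723, 0.1757]
tool_rot: [[0.121, 0.993, 0.001], [0.993, -0.121, -0.001], [-0.001, 0.001, -1.0]]
ft_force: [0.1, -0.4, -2.4]
grip_width: 0.0557
gripper_force: 86.6
```

```bash
cat > look.py <<'E'
from h import *
def both():
    A=cam('scene');B=cam('side'); return A,B,np.vstack([pts(A),pts(B)]).reshape(-1,3)
def band(q,c,r,a,b):
    return q[(q[:,2]>a)&(q[:,2]<b)&(np.hypot(q[:,0]-c[0],q[:,1]-c[1])<r)]
E
python3 - <<'E'
from look import *; from plan import *
A,B,q=both(); save(B,'b3.png')
k=band(q,(.488,.274),.13,.13,.4)
h=np.histogram(k[:,2],bins=np.arange(.13,.25,.004)); print(h[0],h[1][0])
o=env.observe()['position'];z=o[2]+.012
k=band(q,(.488,.274),.11,z-.012,z+.006); print(len(k),np.median(k[:,2]),cv2.minAreaRect((k[:,:2]*1000).astype(np.float32)))
plan([[(488.3,274,165,83.1)]])
E
```

```text
[   0    0    0    0    0    0    0    0    0    0    4  257  383  380
 4380 1958   93   98   93   81   74   75   53   63  126  199  173  110
  151] 0.13
7291 0.18931288213950123 ((489.83087158203125, 271.5303649902344), (186.48599243164062, 83.28816986083984), 83.01765441894531)
t 5.47 pos [489.  272.6 176. ] yaw 83.04 F [ 1.   0.9 -3. ] w 55.9
(488.3, 274, 165, 83.1) [[0.005, -0.003, 0.037], [0.002, 0.001, -0.001]]  rows>= 1
```

View pics/b3.png

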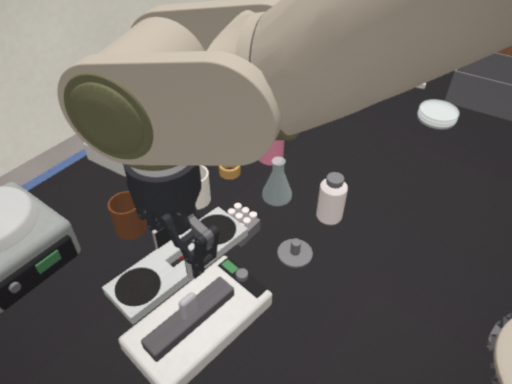

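The side view shows the plate level above the shaker, pads at (217,228) and (138,287). Next I'll measure its centre from the two ends, away from the fingers.

```bash
cat >> look.py <<'E'
def platec(q,c,z,yaw):
    k=band(q,c,.12,z-.004,z+.004); u=np.array([np.cos(np.radians(yaw)),np.sin(np.radians(yaw))]); v=np.array([-u[1],u[0]])
    d=k[:,:2]-c; s=d@u; w=d@v; m=(abs(w)<.04)&(abs(s)>.05)&(abs(s)<.1); s=s[m];w=w[m]
    kk=(k[:,:2][m]*1000).astype(np.float32)
    print('along',s.min()*1e3,s.max()*1e3,'across +',np.percentile(w[s>0],[1,99])*1e3,'-',np.percentile(w[s<0],[1,99])*1e3,'rect',cv2.minAreaRect(kk))
    r=cv2.minAreaRect(kk); return np.array(r[0]),r[2]
E
python3 - <<'E'
from look import *; from plan import *
A,B,q=both()
platec(q,np.array([.489,.2725]),.1887,83.0)
o=env.observe(); print(o['position'])
E
```

```text
along -94.0382010663132 92.5093987819876 across + [-30.34627646  27.53538506] - [-30.27652999  27.31909814] rect ((490.5899963378906, 271.5155944824219), (186.5165252685547, 61.226104736328125), 82.92533874511719)
[0.48892866 0.27288417 0.17607496]
```

```bash
python3 - <<'E'
from plan import *
plan([[(487.6,274.6,112,83.1)]])
E
```

```text
t 5.57 pos [488.9 272.9 176.1] yaw 83.07 F [ 0.1  0.2 -3.5] w 55.6
(487.6, 274.6, 112, 83.1) [[0.005, -0.005, 0.214], [0.002, 0.001, -0.001]]  rows>= 2
```

>>> step_arm(targets=[[[0.005, -0.005, 0.07], [0.002, 0.001, 0]], [[0.005, -0.005, 0.14], [0.002, 0.001, 0]], [[0.005, -0.005, 0.19], [0.002, 0.001, 0]], [[0.005, -0.005, 0.214], [0.002, 0.001, 0]], [[0.005, -0.005, 0.214], [0.002, 0.001, 0]], [[0.005, -0.005, 0.214], [0.002, 0.001, 0]], [[0.005, -0.005, 0.214], [0.002, 0.001, 0]]])

```text
time_s: 6.15
position: [0.4882, 0.2752, 0.1129]
tool_rot: [[0.12, 0.993, 0.002], [0.993, -0.12, 0.001], [0.001, 0.002, -1.0]]
ft_force: [0.3, 0.0, -2.7]
grip_width: 0.0554
gripper_force: 86.5
```

```bash
python3 - <<'E'
from look import *; from plan import *
A,B,q=both(); k=band(q,(.488,.274),.11,.1,.14);h=np.histogram(k[:,2],bins=np.arange(.1,.14,.003));print(h[0])
platec(q,np.array([.4885,.2735]),.1245,83.0)
for d in (A,B): platec(pts(d).reshape(-1,3),np.array([.4885,.2735]),.1245,83.0)
w=cam('wrist'); save(w,'w4.png')
plan([[(488.3,274,165,83.1)]])
E
```

```text
[   0    0    0   15  184  213  227  260 3646 2006   69   52   49]
along -92.33814027058399 94.09795528993835 across + [-29.66400295  28.00409097] - [-30.02177065  27.72874552] rect ((489.89288330078125, 274.2262268066406), (186.3733673095703, 60.72016525268555), 83.0946273803711)
along -92.33814027058399 92.51800429413576 across + [-29.46798556  28.55274257] - [-29.97300727  27.71256375] rect ((489.0815124511719, 273.5181884765625), (184.8946990966797, 59.618568420410156), 82.95280456542969)
along -91.09056020907813 94.09795528993835 across + [-29.7006673   27.86697782] - [-30.02520476  27.7198435 ] rect ((490.076904296875, 274.83447265625), (185.18890380859375, 60.07902145385742), 82.93876647949219)
t 6.3 pos [487.9 275.2 112.7] yaw 83.12 F [ 0.3  0.2 -2.3] w 55.9
(488.3, 274, 165, 83.1) [[-0.004, 0.002, -0.174], [0.002, -0.001, 0.001]]  rows>= 2
```

View pics/w4.png

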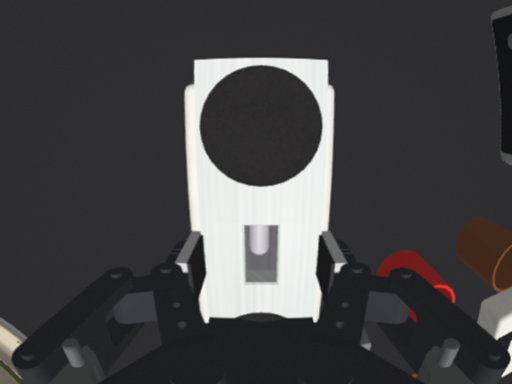

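The wrist view shows the shaft nose (259,238) inside the slot (244–277), about 0.6 mm left of its middle. I'll shift slightly and lower.

>>> step_arm(targets=[[[0, -0.003, 0], [0, 0, 0]], [[0, -0.003, 0.02], [0, 0, 0]], [[0, -0.003, 0.04], [0, 0, 0]], [[0, -0.003, 0.06], [0, 0, 0]], [[0, -0.003, 0.08], [0, 0, 0]], [[0, -0.003, 0.1], [0, 0, 0]], [[0, -0.003, 0.12], [0, 0, 0]], [[0, -0.003, 0.135], [0, 0, 0]], [[0, -0.003, 0.145], [0, 0, 0]], [[0, -0.003, 0.15], [0, 0, 0]]])

```text
time_s: 7.13
position: [0.4866, 0.2752, 0.0663]
tool_rot: [[0.12, 0.993, -0.001], [0.993, -0.12, 0.0], [0.0, -0.001, -1.0]]
ft_force: [-0.5, -0.6, -2.5]
grip_width: 0.0555
gripper_force: 86.6
```

>>> step_arm(targets=[[[0, 0, 0.005], [0, 0, 0]], [[0, 0, 0.01], [0, 0, 0]], [[0, 0, 0.013], [0, 0, 0]], [[0, 0, 0.015], [0, 0, 0]], [[0, 0, 0.015], [0, 0, 0]], [[0, 0, 0.015], [0, 0, 0]]])

```text
time_s: 7.63
position: [0.4868, 0.2753, 0.063]
tool_rot: [[0.12, 0.993, 0.001], [0.993, -0.12, 0.0], [0.001, 0.001, -1.0]]
ft_force: [-2.9, -1.0, 6.2]
grip_width: 0.0555
gripper_force: 87.5
```

>>> step_arm(targets=[[[0, 0, 0], [0, 0, 0]], [[0, 0, 0], [0, 0, 0]], [[0, 0, 0], [0, 0, 0]], [[0, 0, 0], [0, 0, 0]], [[0, 0, 0], [0, 0, 0]], [[0, 0, 0], [0, 0, 0]]], jaw=85)

```text
time_s: 8.13
position: [0.4867, 0.2752, 0.0622]
tool_rot: [[0.12, 0.993, -0.0], [0.993, -0.12, 0.0], [0.0, -0.0, -1.0]]
ft_force: [0.5, 0.2, -0.0]
grip_width: 0.0848
gripper_force: 0.0
```

>>> step_arm(targets=[[[0, 0, -0.1], [0, 0, 0]], [[0, 0, -0.23], [0, 0, 0]], [[0, 0, -0.36], [0, 0, 0]], [[0, 0, -0.46], [0, 0, 0]], [[0, 0, -0.46], [0, 0, 0]], [[0, 0, -0.46], [0, 0, 0]]])

```text
time_s: 8.63
position: [0.4871, 0.2754, 0.2017]
tool_rot: [[0.12, 0.993, 0.003], [0.993, -0.12, 0.001], [0.002, 0.003, -1.0]]
ft_force: [-0.7, -0.8, -1.0]
grip_width: 0.0852
gripper_force: 0.0
```

```bash
python3 - <<'E'
from look import *; from plan import *
A,B,q=both(); save(B,'b5.png')
k=band(q,(.488,.274),.11,.05,.09);h=np.histogram(k[:,2],bins=np.arange(.05,.09,.003));print(h[0])
for d in (A,B):
  p=pts(d).reshape(-1,3); platec(p,np.array([.4885,.2735]),.0765,83.0)
  for s in(-1,1):
    c=np.array([.4885,.274])+s*.07*np.array([.12,.993]); kk=band(p,c,.018,.07,.084);print(s,kk[:,2].mean())
plan([[(575,90,200,83.1)],[(682.8,-51,100,83.1)],[(682.8,-51,40,83.1),(682.8,-51,6,83.1)]])
E
```

```text
[  49   15    0   15  157  227  218  280 4048 2645   60   26   31]
along -93.31608327281958 92.43701819844246 across + [-28.06395449  29.62453068] - [-28.51048273  22.42917495] rect ((489.66455078125, 273.0194396972656), (187.04600524902344, 59.95454025268555), 84.9561996459961)
-1 0.07756833453468012
1 0.07735220880108597
along -91.32918957914116 93.98901029931318 across + [-28.59042593  29.13332843] - [-28.92517539  28.97187875] rect ((488.9104309082031, 274.7425231933594), (185.3148956298828, 60.46086502075195), 83.27765655517578)
-1 0.07678008921035034
1 0.07695848109424398
t 8.73 pos [486.1 275.  199.1] yaw 83.12 F [-0.3  0.5  0.2] w 84.8
(575, 90, 200, 83.1) [[-0.577, 0.368, -0.003], [-0.003, 0.001, 0.001]]  rows>= 5
(682.8, -51, 100, 83.1) [[-0.423, 0.413, 0.333], [0.0, 0.0, 0.0]]  rows>= 5
(682.8, -51, 40, 83.1) [[0.0, 0.0, 0.2], [0.0, 0.0, 0.0]]  rows>= 2
(682.8, -51, 6, 83.1) [[0.0, 0.0, 0.313], [0.0, 0.0, 0.0]]  rows>= 3
```

View pics/b5.png

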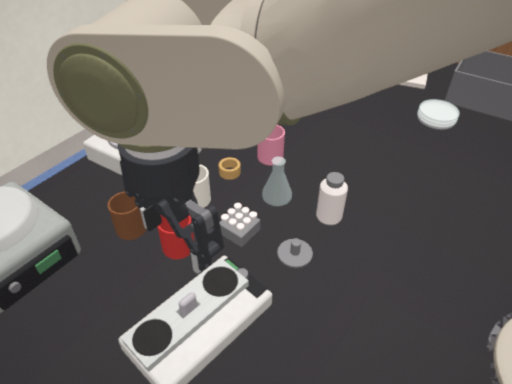

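The plate is seated: both ends read a top height of about 77 mm, and the side view shows the shaft through the slot at (187,302). Now the collar.

>>> step_arm(targets=[[[-0.15, 0.09, 0], [0, 0, 0]], [[-0.27, 0.17, 0], [0, 0, 0]], [[-0.39, 0.25, 0], [0, 0, 0]], [[-0.5, 0.32, 0], [0, 0, 0]], [[-0.577, 0.368, 0], [-0.003, 0.001, 0]], [[-0.577, 0.368, 0], [-0.003, 0.001, 0]]])

```text
time_s: 9.23
position: [0.5775, 0.0842, 0.1979]
tool_rot: [[0.126, 0.992, -0.0], [0.992, -0.126, -0.001], [-0.001, -0.0, -1.0]]
ft_force: [-1.0, 0.5, -0.3]
grip_width: 0.085
gripper_force: 0.0
```

>>> step_arm(targets=[[[-0.08, 0.08, 0.06], [0, 0, 0]], [[-0.17, 0.165, 0.13], [0, 0, 0]], [[-0.26, 0.25, 0.2], [0, 0, 0]], [[-0.35, 0.34, 0.27], [0, 0, 0]], [[-0.423, 0.413, 0.333], [0, 0, 0]], [[-0.423, 0.413, 0.333], [0, 0, 0]], [[-0.423, 0.413, 0.333], [0, 0, 0]], [[-0.423, 0.413, 0.333], [0, 0, 0]]])

```text
time_s: 9.9
position: [0.6831, -0.05, 0.0994]
tool_rot: [[0.12, 0.993, 0.0], [0.993, -0.12, 0.002], [0.002, 0.0, -1.0]]
ft_force: [-0.2, -0.4, 0.8]
grip_width: 0.0852
gripper_force: 0.0
```

```bash
python3 - <<'E'
from look import *; from plan import *
plan([[(682.8,-51,4,83.1)]])
E
```

```text
t 9.9 pos [683.1 -50.   99.4] yaw 83.13 F [-0.2 -0.4  0.8] w 85.2
(682.8, -51, 4, 83.1) [[-0.004, -0.0, 0.318], [0.0, -0.002, 0.001]]  rows>= 3
```

>>> step_arm(targets=[[[-0.003, 0, 0.1], [0, 0, 0]], [[-0.003, 0, 0.2], [0, -0.002, 0]], [[-0.003, 0, 0.28], [0, -0.002, 0]], [[-0.003, 0, 0.318], [0, -0.002, 0]], [[-0.003, 0, 0.318], [0, -0.002, 0]], [[-0.003, 0, 0.318], [0, -0.002, 0]]])

```text
time_s: 10.4
position: [0.684, -0.0508, 0.0063]
tool_rot: [[0.119, 0.993, 0.003], [0.993, -0.119, -0.001], [-0.001, 0.003, -1.0]]
ft_force: [-0.1, -0.3, -0.6]
grip_width: 0.0848
gripper_force: 0.0
```

>>> step_arm(targets=[[[0, 0, 0], [0, 0, 0]], [[0, 0, 0], [0, 0, 0]], [[0, 0, 0], [0, 0, 0]], [[0, 0, 0], [0, 0, 0]], [[0, 0, 0], [0, 0, 0]], [[0, 0, 0], [0, 0, 0]], [[0, 0, 0], [0, 0, 0]], [[0, 0, 0], [0, 0, 0]], [[0, 0, 0], [0, 0, 0]], [[0, 0, 0], [0, 0, 0]]], jaw=30, grip_force=50)

```text
time_s: 11.23
position: [0.6843, -0.0515, 0.0066]
tool_rot: [[0.12, 0.993, 0.004], [0.993, -0.12, -0.001], [-0.001, 0.004, -1.0]]
ft_force: [-1.0, 0.3, 7.4]
grip_width: 0.0441
gripper_force: 51.7
```

>>> step_arm(targets=[[[0, 0, -0.08], [0, 0, 0]], [[0, 0, -0.2], [0, 0, 0]], [[0, 0, -0.33], [0, 0, 0]], [[0, 0, -0.46], [0, 0, 0]], [[0, 0, -0.58], [0, 0, 0]], [[0, 0, -0.6], [0, 0, 0]], [[0, 0, -0.6], [0, 0, 0]]])

```text
time_s: 11.82
position: [0.6842, -0.0515, 0.1885]
tool_rot: [[0.12, 0.993, 0.008], [0.993, -0.12, -0.002], [-0.001, 0.008, -1.0]]
ft_force: [-0.8, -0.1, -1.4]
grip_width: 0.044
gripper_force: 51.4
```

```bash
python3 - <<'E'
from look import *; from plan import *
plan([[(575,120,180,83.1)],[(487.3,274.8,150,83.1)]])
E
```

```text
t 11.82 pos [684.2 -51.5 188.5] yaw 83.13 F [-0.8 -0.1 -1.4] w 44.0
(575, 120, 180, 83.1) [[0.524, -0.43, 0.024], [0.011, 0.002, 0.001]]  rows>= 5
(487.3, 274.8, 150, 83.1) [[0.477, -0.352, 0.1], [0.0, 0.0, 0.0]]  rows>= 5
```

>>> step_arm(targets=[[[0.1, -0.08, 0.024], [0, 0, 0]], [[0.2, -0.165, 0.024], [0, 0, 0]], [[0.31, -0.255, 0.024], [0.006, 0, 0]], [[0.42, -0.345, 0.024], [0.011, 0.002, 0]], [[0.524, -0.43, 0.024], [0.011, 0.002, 0]], [[0.524, -0.43, 0.024], [0.011, 0.002, 0]]])

```text
time_s: 12.32
position: [0.5695, 0.1255, 0.176]
tool_rot: [[0.115, 0.993, -0.012], [0.993, -0.114, 0.003], [0.002, -0.012, -1.0]]
ft_force: [0.8, -0.2, 0.4]
grip_width: 0.0435
gripper_force: 51.4
```

>>> step_arm(targets=[[[0.1, -0.07, 0.02], [0, 0, 0]], [[0.2, -0.145, 0.04], [0, 0, 0]], [[0.3, -0.22, 0.06], [0, 0, 0]], [[0.4, -0.29, 0.08], [0, 0, 0]], [[0.477, -0.352, 0.1], [0, 0, 0]], [[0.477, -0.352, 0.1], [0, 0, 0]], [[0.477, -0.352, 0.1], [0, 0, 0]], [[0.477, -0.352, 0.1], [0, 0, 0]]])

```text
time_s: 12.98
position: [0.4861, 0.2745, 0.1474]
tool_rot: [[0.12, 0.993, -0.008], [0.993, -0.12, 0.001], [0.0, -0.008, -1.0]]
ft_force: [0.7, 0.1, -0.5]
grip_width: 0.0435
gripper_force: 51.4
```

```bash
python3 - <<'E'
from look import *; from plan import *
A,B,q=both(); w=cam('wrist'); save(w,'w6.png')
o=env.observe()['position']; zc=o[2]
for n,d in (('sc',A),('sd',B)):
  p=pts(d).reshape(-1,3); im=d['img'].reshape(-1,3).astype(int); g=(im[:,0]-im[:,2]>50)&(np.hypot(p[:,0]-o[0],p[:,1]-o[1])<.05)&(p[:,2]>zc-.03)
  k=p[g]; print(n,len(k),k.min(0).round(4),k.max(0).round(4)) if len(k) else print(n,0)
plan([[(487.3,274.8,110,83.1)]])
E
```

```text
sc 235 [0.4646 0.254  0.1429] [0.5179 0.2983 0.2128]
sd 536 [0.4588 0.2548 0.1412] [0.5145 0.299  0.2174]
t 13.13 pos [486.8 274.  148.1] yaw 83.03 F [-1.   0.9 -0.9] w 43.5
(487.3, 274.8, 110, 83.1) [[0.003, 0.002, 0.127], [-0.008, -0.001, -0.001]]  rows>= 1
```

View pics/w6.png

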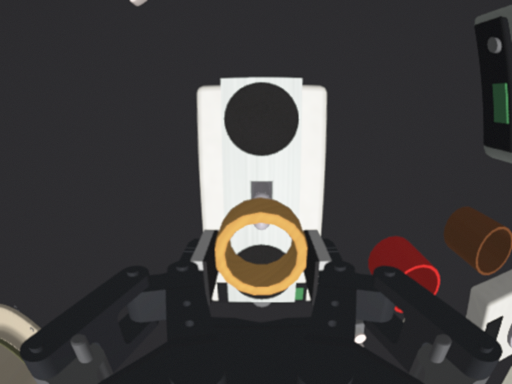

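The wrist view shows the collar centred laterally on the shaft (both near column 261). The fixed cameras put it about 2 mm too far along +y, so I'll correct that and lower.

>>> step_arm(targets=[[[-0.007, 0, 0.03], [-0.008, -0.001, 0]], [[-0.007, 0, 0.06], [-0.008, -0.001, 0]], [[-0.007, 0, 0.09], [-0.008, -0.001, 0]], [[-0.007, 0, 0.11], [-0.008, -0.001, 0]], [[-0.007, 0, 0.115], [-0.008, -0.001, 0]], [[-0.007, 0, 0.12], [-0.008, -0.001, 0]], [[-0.007, 0, 0.12], [-0.008, -0.001, 0]], [[-0.007, 0, 0.12], [-0.008, -0.001, 0]]])

```text
time_s: 13.8
position: [0.4859, 0.273, 0.1126]
tool_rot: [[0.12, 0.993, 0.0], [0.993, -0.12, 0.0], [0.001, 0.0, -1.0]]
ft_force: [-0.2, 0.6, -1.0]
grip_width: 0.0435
gripper_force: 51.4
```

```bash
python3 - <<'E'
from look import *; from plan import *
A,B,q=both(); w=cam('wrist'); im=w['img'][180:330,180:345]; cv2.imwrite('pics/w7.png',cv2.resize(im[...,::-1],None,fx=4,fy=4,interpolation=cv2.INTER_CUBIC))
o=env.observe()['position']; zc=o[2]
for n,d in (('sc',A),('sd',B)):
  p=pts(d).reshape(-1,3); im=d['img'].reshape(-1,3).astype(int); g=(im[:,0]-im[:,2]>50)&(np.hypot(p[:,0]-o[0],p[:,1]-o[1])<.04)&(p[:,2]>zc-.03)&(p[:,2]<zc+.025)
  k=p[g]; print(n,len(k),k.min(0).round(4),k.max(0).round(4)) if len(k) else print(n,0)
plan([[(486.8,271.9,110,83.1)]])
E
```

```text
sc 197 [0.4631 0.2536 0.1101] [0.509  0.2961 0.1336]
sd 458 [0.4681 0.2538 0.1069] [0.5112 0.2981 0.1329]
t 13.95 pos [485.9 273.  112.7] yaw 83.13 F [ 0.3 -0.4 -0.7] w 43.8
(486.8, 271.9, 110, 83.1) [[-0.003, 0.004, 0.009], [0.001, -0.001, 0.001]]  rows>= 1
```

View pics/w7.png

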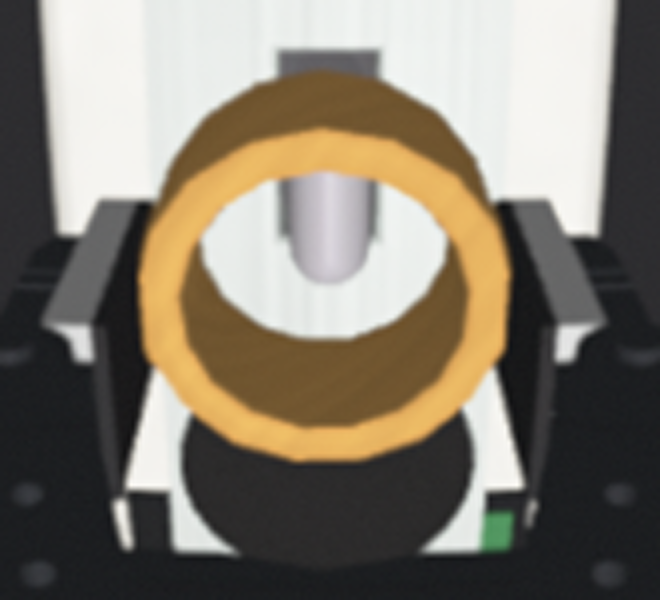

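The crop shows the shaft (329) within half a millimetre of the collar's centre (325). With y trimmed by another −1 mm, I'll lower it over the shaft.

>>> step_arm(targets=[[[-0.003, 0.002, 0], [0, 0, 0]], [[-0.003, 0.002, 0.01], [0, 0, 0]], [[-0.003, 0.002, 0.02], [0, 0, 0]], [[-0.003, 0.002, 0.03], [0, 0, 0]], [[-0.003, 0.002, 0.04], [0, 0, 0]], [[-0.003, 0.002, 0.05], [0, 0, 0]], [[-0.003, 0.002, 0.06], [0, 0, 0]], [[-0.003, 0.002, 0.06], [0, 0, 0]]])

```text
time_s: 14.62
position: [0.4859, 0.2719, 0.0936]
tool_rot: [[0.12, 0.993, -0.001], [0.993, -0.12, -0.0], [-0.0, -0.001, -1.0]]
ft_force: [-0.4, 0.3, -0.9]
grip_width: 0.0439
gripper_force: 51.4
```

>>> step_arm(targets=[[[0, 0, 0.01], [0, 0, 0]], [[0, 0, 0.02], [0, 0, 0]], [[0, 0, 0.028], [0, 0, 0]], [[0, 0, 0.034], [0, 0, 0]], [[0, 0, 0.034], [0, 0, 0]], [[0, 0, 0.034], [0, 0, 0]]])

```text
time_s: 15.12
position: [0.4862, 0.272, 0.084]
tool_rot: [[0.12, 0.993, -0.0], [0.993, -0.12, 0.0], [0.0, -0.0, -1.0]]
ft_force: [-1.1, -0.2, -1.2]
grip_width: 0.0437
gripper_force: 51.4
```

>>> step_arm(targets=[[[0, 0, 0], [0, 0, 0]], [[0, 0, 0], [0, 0, 0]], [[0, 0, 0], [0, 0, 0]], [[0, 0, 0], [0, 0, 0]], [[0, 0, 0], [0, 0, 0]], [[0, 0, 0], [0, 0, 0]]], jaw=85)

```text
time_s: 15.62
position: [0.4862, 0.272, 0.0842]
tool_rot: [[0.12, 0.993, 0.0], [0.993, -0.12, 0.0], [0.0, 0.0, -1.0]]
ft_force: [0.4, -1.2, -0.2]
grip_width: 0.085
gripper_force: 0.0
```

>>> step_arm(targets=[[[0, 0, -0.1], [0, 0, 0]], [[0, 0, -0.23], [0, 0, 0]], [[0, 0, -0.36], [0, 0, 0]], [[0, 0, -0.4], [0, 0, 0]], [[0, 0, -0.4], [0, 0, 0]], [[0, 0, -0.4], [0, 0, 0]]])

```text
time_s: 16.12
position: [0.4861, 0.2719, 0.2041]
tool_rot: [[0.12, 0.993, 0.0], [0.993, -0.12, 0.0], [0.0, 0.0, -1.0]]
ft_force: [-0.5, -0.7, -0.5]
grip_width: 0.0846
gripper_force: 0.0
```

```bash
python3 - <<'E'
from look import *; from plan import *
A,B,q=both()
for n,d in (('sc',A),('sd',B)):
  p=pts(d).reshape(-1,3); im=d['img'].reshape(-1,3).astype(int); g=(im[:,0]-im[:,2]>50)&(np.hypot(p[:,0]-.488,p[:,1]-.274)<.04)
  k=p[g]; print(n,len(k),k.min(0).round(4),k.max(0).round(4))
  platec(p,np.array([.4885,.2735]),.0765,83.0)
plan([[(465,100,200,83.1)],[(446.8,-69.3,160,83.1)],[(446.8,-69.3,45,83.1)]])
E
```

```text
sc 312 [0.4639 0.251  0.0707] [0.5103 0.2948 0.104 ]
along -92.36590325713185 92.43315095191153 across + [-28.02120645  29.55629468] - [-28.2788622   27.10506499] rect ((487.5811767578125, 273.643310546875), (184.79478454589844, 59.36850357055664), 83.11934661865234)
sd 722 [0.4525 0.2523 0.0743] [0.5149 0.297  0.292 ]
along -91.22134901666705 93.95800818020554 across + [-28.41332966  29.15870648] - [-29.10365972  29.01762821] rect ((488.4140930175781, 274.8882751464844), (185.17483520507812, 59.85125732421875), 83.06373596191406)
t 16.22 pos [485.6 271.7 202.6] yaw 83.12 F [ 1.   0.2 -0.3] w 85.0
(465, 100, 200, 83.1) [[-0.577, 0.0, 0.009], [-0.004, 0.001, 0.0]]  rows>= 5
(446.8, -69.3, 160, 83.1) [[-0.568, 0.008, 0.133], [0.0, 0.0, 0.0]]  rows>= 5
(446.8, -69.3, 45, 83.1) [[0.0, 0.0, 0.383], [0.0, 0.0, 0.0]]  rows>= 3
```

>>> step_arm(targets=[[[-0.13, 0, 0], [0, 0, 0]], [[-0.26, 0, 0], [0, 0, 0]], [[-0.39, 0, 0], [0, 0, 0]], [[-0.52, 0, 0], [0, 0, 0]], [[-0.577, 0, 0.009], [-0.004, 0.001, 0]], [[-0.577, 0, 0.009], [-0.004, 0.001, 0]]])

```text
time_s: 16.72
position: [0.4645, 0.0972, 0.1998]
tool_rot: [[0.124, 0.992, -0.0], [0.992, -0.124, 0.0], [0.0, -0.0, -1.0]]
ft_force: [0.2, -0.6, 0.2]
grip_width: 0.0847
gripper_force: 0.0
```

>>> step_arm(targets=[[[-0.12, 0, 0], [0, 0, 0]], [[-0.24, 0.003, 0], [0, 0, 0]], [[-0.36, 0.005, 0.03], [0, 0, 0]], [[-0.48, 0.008, 0.06], [0, 0, 0]], [[-0.568, 0.008, 0.1], [0, 0, 0]], [[-0.568, 0.008, 0.133], [0, 0, 0]], [[-0.568, 0.008, 0.133], [0, 0, 0]], [[-0.568, 0.008, 0.133], [0, 0, 0]]])

```text
time_s: 17.38
position: [0.4474, -0.0687, 0.1605]
tool_rot: [[0.12, 0.993, 0.001], [0.993, -0.12, 0.002], [0.002, 0.001, -1.0]]
ft_force: [-0.5, 0.1, 0.6]
grip_width: 0.0852
gripper_force: 0.0
```

```bash
python3 - <<'E'
from look import *; from plan import *
plan([[(446.8,-69.3,40,83.1)]])
E
```

```text
t 17.38 pos [447.4 -68.7 160.5] yaw 83.13 F [-0.5  0.1  0.6] w 85.2
(446.8, -69.3, 40, 83.1) [[-0.003, -0.002, 0.402], [0.001, -0.003, 0.001]]  rows>= 3
```

>>> step_arm(targets=[[[-0.002, -0.001, 0.1], [0, 0, 0]], [[-0.002, -0.001, 0.2], [0, 0, 0]], [[-0.002, -0.001, 0.3], [0, -0.002, 0]], [[-0.002, -0.001, 0.37], [0, -0.002, 0]], [[-0.002, -0.001, 0.4], [0, -0.002, 0]], [[-0.002, -0.001, 0.4], [0, -0.002, 0]], [[-0.002, -0.001, 0.4], [0, -0.002, 0]]])

```text
time_s: 17.97
position: [0.448, -0.069, 0.0416]
tool_rot: [[0.118, 0.993, 0.003], [0.993, -0.118, -0.001], [-0.0, 0.003, -1.0]]
ft_force: [0.1, 0.4, 0.1]
grip_width: 0.0848
gripper_force: 0.0
```

>>> step_arm(targets=[[[0, 0, 0], [0, 0, 0]], [[0, 0, 0], [0, 0, 0]], [[0, 0, 0], [0, 0, 0]], [[0, 0, 0], [0, 0, 0]], [[0, 0, 0], [0, 0, 0]], [[0, 0, 0], [0, 0, 0]], [[0, 0, 0], [0, 0, 0]], [[0, 0, 0], [0, 0, 0]], [[0, 0, 0], [0, 0, 0]], [[0, 0, 0], [0, 0, 0]]], jaw=35, grip_force=40)

```text
time_s: 18.8
position: [0.4479, -0.0699, 0.0423]
tool_rot: [[0.12, 0.993, 0.004], [0.993, -0.12, -0.001], [-0.001, 0.005, -1.0]]
ft_force: [-2.5, 1.0, 7.7]
grip_width: 0.0489
gripper_force: 40.2
```

>>> step_arm(targets=[[[0, 0, -0.08], [0, 0, 0]], [[0, 0, -0.2], [0, 0, 0]], [[0, 0, -0.33], [0, 0, 0]], [[0, 0, -0.45], [0, 0, 0]], [[0, 0, -0.55], [0, 0, 0]], [[0, 0, -0.55], [0, 0, 0]], [[0, 0, -0.55], [0, 0, 0]]])

```text
time_s: 19.38
position: [0.4473, -0.0697, 0.2076]
tool_rot: [[0.12, 0.993, 0.006], [0.993, -0.12, -0.002], [-0.001, 0.006, -1.0]]
ft_force: [-0.3, 0.3, -2.3]
grip_width: 0.0492
gripper_force: 42.5
```

```bash
python3 - <<'E'
from look import *; from plan import *
A,B,q=both()
k=band(q,(.488,.274),.028,.095,.106); k=k[np.hypot(k[:,0]-.488,k[:,1]-.274)>.015]; print('collar top',len(k),np.median(k[:,2]),cv2.minEnclosingCircle((k[:,:2]*1000).astype(np.float32)))
np.save('q.npy',q)
o=env.observe()['position']
for d in(A,B):
  p=pts(d).reshape(-1,3); k=band(p,o[:2],.045,o[2]-.045,o[2]-.008); print(len(k),k.min(0).round(4),k.max(0).round(4))
# bottle goal: shaker + 62 along (-.12,-.993)
print(np.array([488.3,274.2])+62*np.array([-.12,-.993]))
plan([[(480.0,212,205,83.1)]])
E
```

```text
collar top 646 0.09980654987576629 ((487.4824523925781, 273.1089172363281), 23.567808151245117)
214 [ 0.4296 -0.0866  0.1661] [ 0.474  -0.0437  0.1972]
466 [ 0.4229 -0.076   0.1647] [ 0.4706 -0.0422  0.1973]
[480.86  212.634]
t 19.48 pos [446.5 -69.4 205.3] yaw 83.12 F [ 0.4 -0.4 -2.8] w 48.8
(480.0, 212, 205, 83.1) [[0.945, -0.001, 0.001], [0.001, -0.0, 0.001]]  rows>= 7
```

>>> step_arm(targets=[[[0.1, 0, 0], [0, 0, 0]], [[0.21, 0, 0], [0, 0, 0]], [[0.32, 0, 0], [0, 0, 0]], [[0.44, 0, 0], [0, 0, 0]], [[0.56, 0, 0], [0, 0, 0]], [[0.68, 0, 0], [0, 0, 0]], [[0.8, 0, 0], [0, 0, 0]], [[0.9, 0, 0], [0, 0, 0]], [[0.945, -0.001, 0], [0, 0, 0]], [[0.945, -0.001, 0], [0, 0, 0]]])

```text
time_s: 20.32
position: [0.48, 0.2142, 0.2041]
tool_rot: [[0.116, 0.993, -0.001], [0.993, -0.116, -0.001], [-0.001, -0.001, -1.0]]
ft_force: [-0.6, 0.1, -2.3]
grip_width: 0.0494
gripper_force: 42.5
```

>>> step_arm(targets=[[[0, 0, 0.07], [0, 0, 0]], [[0, 0, 0.14], [0, 0, 0]], [[0, 0, 0.19], [0, 0, 0]], [[0, 0, 0.23], [0, 0, 0]], [[0, 0, 0.25], [0, 0, 0]], [[0, 0, 0.25], [0, 0, 0]], [[0, 0, 0.25], [0, 0, 0]]])

```text
time_s: 20.9
position: [0.481, 0.2113, 0.131]
tool_rot: [[0.12, 0.993, 0.002], [0.993, -0.12, -0.001], [-0.001, 0.002, -1.0]]
ft_force: [-0.4, 0.0, -1.4]
grip_width: 0.0491
gripper_force: 42.5
```

```bash
python3 - <<'E'
from look import *; from plan import *
A,B,q=both();w=cam('wrist')
a=cv2.resize(w['img'],None,fx=.78,fy=.78);b=B['img'][180:384,60:320]
cv2.imwrite('pics/m8.png',np.vstack([cv2.resize(a[...,::-1],(400,300)),cv2.resize(b[...,::-1],(400,300))]))
o=env.observe()['position']
for d in(A,B):
  p=pts(d).reshape(-1,3); k=band(p,o[:2],.045,o[2]-.035,o[2]-.008); print(len(k),np.percentile(k,[1,99],axis=0).round(4).tolist())
plan([[(479.7,212.3,118.5,83.1)]])
E
```

```text
201 [[0.4705, 0.1974, 0.0974], [0.5063, 0.2557, 0.1236]]
408 [[0.4579, 0.1999, 0.0973], [0.4948, 0.2553, 0.1233]]
t 21.05 pos [481.3 211.6 131.8] yaw 83.12 F [ 1.   0.6 -1.2] w 49.0
(479.7, 212.3, 118.5, 83.1) [[0.002, -0.006, 0.044], [0.005, 0.0, 0.0]]  rows>= 1
```

View pics/m8.png

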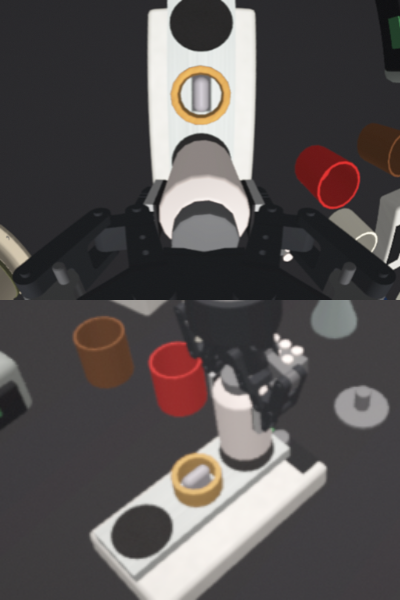

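The wrist view shows the bottle about a millimetre right of the plate's midline; the side view shows it above the dial-end pad (245,450). Lowering it.

>>> step_arm(targets=[[[0.002, -0.004, 0.015], [0.003, 0, 0]], [[0.002, -0.004, 0.03], [0.003, 0, 0]], [[0.002, -0.004, 0.04], [0.003, 0, 0]], [[0.002, -0.004, 0.045], [0.003, 0, 0]], [[0.002, -0.004, 0.045], [0.003, 0, 0]], [[0.002, -0.004, 0.045], [0.003, 0, 0]]])

```text
time_s: 21.55
position: [0.4799, 0.2126, 0.1183]
tool_rot: [[0.12, 0.993, 0.001], [0.993, -0.12, -0.001], [-0.0, 0.001, -1.0]]
ft_force: [-3.3, -0.0, 7.0]
grip_width: 0.0488
gripper_force: 43.3
```

>>> step_arm(targets=[[[0, 0, 0], [0, 0, 0]], [[0, 0, 0], [0, 0, 0]], [[0, 0, 0], [0, 0, 0]], [[0, 0, 0], [0, 0, 0]], [[0, 0, 0], [0, 0, 0]], [[0, 0, 0], [0, 0, 0]]], jaw=85)

```text
time_s: 22.05
position: [0.4799, 0.2125, 0.1176]
tool_rot: [[0.12, 0.993, 0.001], [0.993, -0.12, -0.001], [-0.001, 0.001, -1.0]]
ft_force: [0.4, -0.4, -0.1]
grip_width: 0.0854
gripper_force: 0.0
```

>>> step_arm(targets=[[[0, 0, -0.1], [0, 0, 0]], [[0, 0, -0.23], [0, 0, 0]], [[0, 0, -0.36], [0, 0, 0]], [[0, 0, -0.45], [0, 0, 0]], [[0, 0, -0.45], [0, 0, 0]], [[0, 0, -0.45], [0, 0, 0]]])

```text
time_s: 22.55
position: [0.4801, 0.2126, 0.2538]
tool_rot: [[0.12, 0.993, 0.004], [0.993, -0.12, -0.0], [0.0, 0.004, -1.0]]
ft_force: [0.1, 0.2, 0.1]
grip_width: 0.0848
gripper_force: 0.0
```

```bash
python3 - <<'E'
from look import *; from plan import *
A,B,q=both()
for d in(A,B):
  p=pts(d).reshape(-1,3); k=band(p,(.48,.212),.03,.165,.185); print('cap',len(k),np.median(k[:,2]),cv2.minEnclosingCircle((k[:,:2]*1000).astype(np.float32)))
plan([[(580,140,240,83.1)],[(684,54.3,140,83.1)],[(684,54.3,32,83.1)]])
E
```

```text
cap 231 0.17630335063538752 ((479.65728759765625, 212.56695556640625), 17.10727882385254)
cap 440 0.17581213235502333 ((480.3538818359375, 213.59019470214844), 16.369598388671875)
t 22.65 pos [479.4 212.4 251.5] yaw 83.13 F [-0.2 -0.8 -0.6] w 85.2
(580, 140, 240, 83.1) [[-0.2, 0.362, 0.038], [-0.002, 0.001, 0.001]]  rows>= 3
(684, 54.3, 140, 83.1) [[-0.242, 0.378, 0.333], [0.0, 0.0, 0.0]]  rows>= 5
(684, 54.3, 32, 83.1) [[0.0, 0.0, 0.36], [0.0, 0.0, 0.0]]  rows>= 3
```

>>> step_arm(targets=[[[-0.06, 0.11, 0.01], [0, 0, 0]], [[-0.13, 0.23, 0.02], [0, 0, 0]], [[-0.2, 0.362, 0.038], [0, 0, 0]], [[-0.2, 0.362, 0.038], [-0.002, 0.001, 0]], [[-0.2, 0.362, 0.038], [-0.002, 0.001, 0]]])

```text
time_s: 23.07
position: [0.5812, 0.1384, 0.2384]
tool_rot: [[0.122, 0.992, -0.002], [0.992, -0.122, -0.0], [-0.0, -0.002, -1.0]]
ft_force: [-0.6, 1.2, -0.1]
grip_width: 0.085
gripper_force: 0.0
```

>>> step_arm(targets=[[[-0.06, 0.09, 0.06], [0, 0, 0]], [[-0.12, 0.18, 0.13], [0, 0, 0]], [[-0.18, 0.27, 0.2], [0, 0, 0]], [[-0.242, 0.378, 0.27], [0, 0, 0]], [[-0.242, 0.378, 0.333], [0, 0, 0]], [[-0.242, 0.378, 0.333], [0, 0, 0]], [[-0.242, 0.378, 0.333], [0, 0, 0]], [[-0.242, 0.378, 0.333], [0, 0, 0]]])

```text
time_s: 23.73
position: [0.6841, 0.0558, 0.1433]
tool_rot: [[0.118, 0.993, 0.004], [0.993, -0.118, 0.0], [0.001, 0.004, -1.0]]
ft_force: [-0.1, -0.8, -0.2]
grip_width: 0.0849
gripper_force: 0.0
```

```bash
python3 - <<'E'
from look import *; from plan import *
plan([[(684.3,54.3,32,83.1)]])
E
```

```text
t 23.73 pos [684.1  55.8 143.3] yaw 83.22 F [-0.1 -0.8 -0.2] w 84.9
(684.3, 54.3, 32, 83.1) [[-0.005, -0.0, 0.371], [0.004, -0.001, 0.003]]  rows>= 3
```

>>> step_arm(targets=[[[-0.003, 0, 0.1], [0.004, 0, 0]], [[-0.003, 0, 0.2], [0.004, 0, 0]], [[-0.003, 0, 0.29], [0.004, 0, 0]], [[-0.003, 0, 0.35], [0.004, 0, 0]], [[-0.003, 0, 0.371], [0.004, 0, 0]], [[-0.003, 0, 0.371], [0.004, 0, 0]], [[-0.003, 0, 0.371], [0.004, 0, 0]]])

```text
time_s: 24.32
position: [0.6854, 0.054, 0.0326]
tool_rot: [[0.119, 0.993, 0.002], [0.993, -0.119, 0.0], [0.0, 0.002, -1.0]]
ft_force: [0.6, 0.1, 0.2]
grip_width: 0.0852
gripper_force: 0.0
```

>>> step_arm(targets=[[[0, 0, 0], [0, 0, 0]], [[0, 0, 0], [0, 0, 0]], [[0, 0, 0], [0, 0, 0]], [[0, 0, 0], [0, 0, 0]], [[0, 0, 0], [0, 0, 0]], [[0, 0, 0], [0, 0, 0]], [[0, 0, 0], [0, 0, 0]], [[0, 0, 0], [0, 0, 0]], [[0, 0, 0], [0, 0, 0]]], jaw=45, grip_force=40)

```text
time_s: 25.07
position: [0.6853, 0.0535, 0.0325]
tool_rot: [[0.12, 0.993, 0.002], [0.993, -0.12, 0.0], [0.001, 0.002, -1.0]]
ft_force: [-2.9, 0.1, 7.3]
grip_width: 0.0578
gripper_force: 42.4
```

>>> step_arm(targets=[[[0, 0, -0.08], [0, 0, 0]], [[0, 0, -0.2], [0, 0, 0]], [[0, 0, -0.33], [0, 0, 0]], [[0, 0, -0.46], [0, 0, 0]], [[0, 0, -0.58], [0, 0, 0]], [[0, 0, -0.6], [0, 0, 0]], [[0, 0, -0.6], [0, 0, 0]]])

```text
time_s: 25.65
position: [0.6857, 0.0534, 0.2142]
tool_rot: [[0.12, 0.993, 0.006], [0.993, -0.12, -0.0], [0.0, 0.006, -1.0]]
ft_force: [-0.8, -0.2, -1.8]
grip_width: 0.0578
gripper_force: 43.6
```

```bash
python3 - <<'E'
from look import *; from plan import *
A,B,q=both()
o=env.observe()['position']
for d in(A,B):
  p=pts(d).reshape(-1,3); k=band(p,o[:2],.05,o[2]-.03,o[2]-.003); print(len(k),np.percentile(k,[1,99],axis=0).round(4).tolist())
print(np.array([488.0,274.0])-62*np.array([-.12,-.993]))
plan([[(590,195,215,83.1)],[(494.5,335.5,175,83.1)]])
E
```

```text
285 [[0.6655, 0.0265, 0.1824], [0.7151, 0.0827, 0.2062]]
436 [[0.6571, 0.0381, 0.1796], [0.7035, 0.0839, 0.206]]
[495.44  335.566]
t 25.75 pos [684.4  53.4 209.3] yaw 83.12 F [-0.6 -1.  -1.4] w 57.7
(590, 195, 215, 83.1) [[0.431, -0.369, -0.018], [-0.003, -0.0, 0.0]]  rows>= 5
(494.5, 335.5, 175, 83.1) [[0.427, -0.372, 0.133], [0.0, 0.0, 0.0]]  rows>= 5
```

>>> step_arm(targets=[[[0.08, -0.07, -0.018], [0, 0, 0]], [[0.17, -0.145, -0.018], [0, 0, 0]], [[0.26, -0.22, -0.018], [0, 0, 0]], [[0.35, -0.3, -0.018], [0, 0, 0]], [[0.431, -0.369, -0.018], [-0.003, 0, 0]], [[0.431, -0.369, -0.018], [-0.003, 0, 0]]])

```text
time_s: 26.25
position: [0.5866, 0.1994, 0.2143]
tool_rot: [[0.115, 0.993, -0.003], [0.993, -0.115, 0.001], [0.001, -0.003, -1.0]]
ft_force: [0.3, 0.5, -0.4]
grip_width: 0.0578
gripper_force: 43.7
```

>>> step_arm(targets=[[[0.08, -0.07, 0], [0, 0, 0]], [[0.17, -0.145, 0.01], [0, 0, 0]], [[0.26, -0.22, 0.03], [0, 0, 0]], [[0.35, -0.3, 0.07], [0, 0, 0]], [[0.425, -0.372, 0.1], [0, 0, 0]], [[0.425, -0.372, 0.133], [0, 0, 0]], [[0.425, -0.372, 0.133], [0, 0, 0]], [[0.425, -0.372, 0.133], [0, 0, 0]]])

```text
time_s: 26.92
position: [0.4949, 0.3343, 0.1744]
tool_rot: [[0.12, 0.993, -0.001], [0.993, -0.12, -0.001], [-0.002, -0.001, -1.0]]
ft_force: [0.5, -0.8, -1.3]
grip_width: 0.0581
gripper_force: 43.7
```

```bash
python3 - <<'E'
from look import *; from plan import *
plan([[(494.3,334.8,125,83.1),(494.3,334.8,108,83.1)]])
E
```

```text
t 26.92 pos [494.9 334.3 174.4] yaw 83.12 F [ 0.5 -0.8 -1.3] w 58.1
(494.3, 334.8, 125, 83.1) [[0.002, -0.002, 0.165], [-0.001, 0.002, 0.001]]  rows>= 2
(494.3, 334.8, 108, 83.1) [[0.002, -0.002, 0.221], [-0.001, 0.002, 0.001]]  rows>= 2
```

>>> step_arm(targets=[[[0.002, -0.002, 0.06], [0, 0.001, 0]], [[0.002, -0.002, 0.12], [0, 0.001, 0]], [[0.002, -0.002, 0.165], [0, 0.001, 0]], [[0.002, -0.002, 0.19], [0, 0.001, 0]], [[0.002, -0.002, 0.205], [0, 0.001, 0]], [[0.002, -0.002, 0.215], [0, 0.001, 0]], [[0.002, -0.002, 0.219], [0, 0.001, 0]], [[0.002, -0.002, 0.219], [0, 0.001, 0]], [[0.002, -0.002, 0.219], [0, 0.001, 0]]])

```text
time_s: 27.67
position: [0.4949, 0.3357, 0.1109]
tool_rot: [[0.12, 0.993, 0.003], [0.993, -0.12, 0.001], [0.002, 0.003, -1.0]]
ft_force: [-0.2, 0.5, -0.7]
grip_width: 0.0577
gripper_force: 43.7
```

>>> step_arm(targets=[[[0, 0, 0], [0, 0, 0]], [[0, 0, 0], [0, 0, 0]], [[0, 0, 0], [0, 0, 0]], [[0, 0, 0], [0, 0, 0]], [[0, 0, 0], [0, 0, 0]], [[0, 0, 0], [0, 0, 0]]], jaw=85)

```text
time_s: 28.17
position: [0.4946, 0.3356, 0.1102]
tool_rot: [[0.12, 0.993, 0.002], [0.993, -0.12, 0.001], [0.001, 0.002, -1.0]]
ft_force: [0.2, -0.6, 0.2]
grip_width: 0.085
gripper_force: 0.0
```

>>> step_arm(targets=[[[0, 0, -0.1], [0, 0, 0]], [[0, 0, -0.23], [0, 0, 0]], [[0, 0, -0.36], [0, 0, 0]], [[0, 0, -0.47], [0, 0, 0]], [[0, 0, -0.47], [0, 0, 0]], [[0, 0, -0.47], [0, 0, 0]]])

```text
time_s: 28.67
position: [0.4947, 0.3357, 0.2529]
tool_rot: [[0.12, 0.993, 0.005], [0.993, -0.12, 0.002], [0.003, 0.005, -1.0]]
ft_force: [0.3, -0.1, -0.8]
grip_width: 0.0849
gripper_force: 0.0
```

```bash
python3 - <<'E'
from look import *; from plan import *
A,B,q=both(); save(B,'b9.png')
for d in(A,B):
  p=pts(d).reshape(-1,3); k=band(p,(.495,.335),.04,.141,.151); print('jar',len(k),np.median(k[:,2]),cv2.minEnclosingCircle((k[:,:2]*1000).astype(np.float32)))
  k=band(p,(.48,.212),.03,.165,.185); print('cap',len(k),np.median(k[:,2]),cv2.minEnclosingCircle((k[:,:2]*1000).astype(np.float32)))
  platec(p,np.array([.4885,.2735]),.0765,83.0)
plan([[(400,195,245,83.1)],[(446.5,55.5,120,83.1)],[(446.5,55.5,17,83.1)]])
E
```

```text
jar 242 0.1457057972128262 ((495.91845703125, 335.90203857421875), 29.766633987426758)
cap 232 0.17637083915159235 ((479.63922119140625, 212.27256774902344), 16.67571449279785)
along -92.21766902318562 92.48960045612985 across + [-28.63099988  29.63473605] - [-28.59060607  26.15672628] rect ((488.0769958496094, 273.68267822265625), (184.7852020263672, 58.90953063964844), 83.14997100830078)
jar 491 0.14552563939471985 ((496.73748779296875, 337.07489013671875), 29.404172897338867)
cap 440 0.175852129025912 ((480.6907653808594, 214.0581817626953), 16.375640869140625)
along -90.45900031316378 93.9063506399538 across + [-27.87313477  29.59279989] - [ 7.40526    29.26588873] rect ((488.5020751953125, 275.2479553222656), (184.28561401367188, 60.16948318481445), 83.11383056640625)
t 28.77 pos [493.9 335.3 250.1] yaw 83.12 F [ 0.1  0.1 -0.1] w 85.0
(400, 195, 245, 83.1) [[-0.502, -0.255, 0.017], [-0.0, -0.0, 0.001]]  rows>= 5
(446.5, 55.5, 120, 83.1) [[-0.443, 0.21, 0.417], [0.0, 0.0, 0.0]]  rows>= 5
(446.5, 55.5, 17, 83.1) [[0.0, 0.0, 0.343], [0.0, 0.0, 0.0]]  rows>= 3
```

View pics/b9.png

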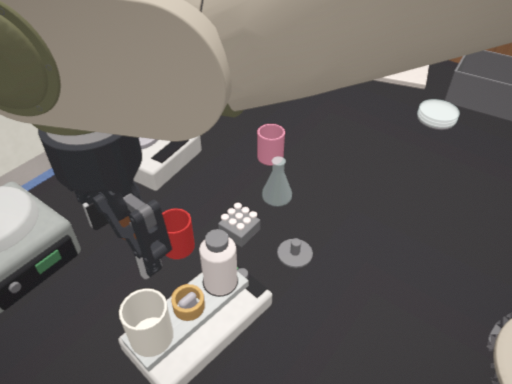

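The side view shows the jar on the far pad (148,322), collar (188,301) and bottle (219,265) in place; flask and rack are untouched. Now the lid (295,250).

>>> step_arm(targets=[[[-0.1, -0.05, 0.01], [0, 0, 0]], [[-0.21, -0.1, 0.017], [0, 0, 0]], [[-0.32, -0.16, 0.017], [0, 0, 0]], [[-0.42, -0.21, 0.017], [0, 0, 0]], [[-0.502, -0.255, 0.017], [0, 0, 0]], [[-0.502, -0.255, 0.017], [0, 0, 0]]], jaw=55)

```text
time_s: 29.27
position: [0.3973, 0.1925, 0.2447]
tool_rot: [[0.122, 0.993, -0.002], [0.993, -0.122, -0.001], [-0.001, -0.002, -1.0]]
ft_force: [0.3, 0.3, 0.5]
grip_width: 0.0549
gripper_force: 0.0
```

>>> step_arm(targets=[[[-0.09, 0.04, 0.03], [0, 0, 0]], [[-0.18, 0.085, 0.1], [0, 0, 0]], [[-0.27, 0.13, 0.18], [0, 0, 0]], [[-0.36, 0.17, 0.26], [0, 0, 0]], [[-0.443, 0.21, 0.34], [0, 0, 0]], [[-0.443, 0.21, 0.417], [0, 0, 0]], [[-0.443, 0.21, 0.417], [0, 0, 0]], [[-0.443, 0.21, 0.417], [0, 0, 0]], [[-0.443, 0.21, 0.417], [0, 0, 0]]])

```text
time_s: 30.02
position: [0.4475, 0.0564, 0.1213]
tool_rot: [[0.119, 0.993, 0.002], [0.993, -0.119, 0.001], [0.001, 0.002, -1.0]]
ft_force: [0.4, 0.4, 0.9]
grip_width: 0.0547
gripper_force: 0.0
```

```bash
python3 - <<'E'
from look import *; from plan import *
plan([[(446.5,55.3,17,83.1)]])
E
```

```text
t 30.02 pos [447.5  56.4 121.3] yaw 83.18 F [0.4 0.4 0.9] w 54.7
(446.5, 55.3, 17, 83.1) [[-0.004, -0.003, 0.348], [0.002, -0.002, 0.002]]  rows>= 3
```

>>> step_arm(targets=[[[-0.004, -0.002, 0.1], [0, 0, 0]], [[-0.004, -0.002, 0.2], [0.002, -0.002, 0]], [[-0.004, -0.002, 0.28], [0.002, -0.002, 0]], [[-0.004, -0.002, 0.33], [0.002, -0.002, 0]], [[-0.004, -0.002, 0.345], [0.002, -0.002, 0]], [[-0.004, -0.002, 0.345], [0.002, -0.002, 0]], [[-0.004, -0.002, 0.345], [0.002, -0.002, 0]]])

```text
time_s: 30.6
position: [0.4474, 0.0551, 0.0184]
tool_rot: [[0.119, 0.993, 0.002], [0.993, -0.119, -0.001], [-0.001, 0.002, -1.0]]
ft_force: [0.4, -0.8, 0.6]
grip_width: 0.0546
gripper_force: 0.0
```

>>> step_arm(targets=[[[0, 0, 0], [0, 0, 0]], [[0, 0, 0], [0, 0, 0]], [[0, 0, 0], [0, 0, 0]], [[0, 0, 0], [0, 0, 0]], [[0, 0, 0], [0, 0, 0]], [[0, 0, 0], [0, 0, 0]], [[0, 0, 0], [0, 0, 0]], [[0, 0, 0], [0, 0, 0]], [[0, 0, 0], [0, 0, 0]]], jaw=5, grip_force=40)

```text
time_s: 31.35
position: [0.447, 0.0547, 0.0181]
tool_rot: [[0.12, 0.993, 0.001], [0.993, -0.12, -0.001], [-0.0, 0.001, -1.0]]
ft_force: [-1.6, 0.3, 6.8]
grip_width: 0.0165
gripper_force: 38.8
```

>>> step_arm(targets=[[[0, 0, -0.08], [0, 0, 0]], [[0, 0, -0.2], [0, 0, 0]], [[0, 0, -0.33], [0, 0, 0]], [[0, 0, -0.46], [0, 0, 0]], [[0, 0, -0.59], [0, 0, 0]], [[0, 0, -0.7], [0, 0, 0]], [[0, 0, -0.76], [0, 0, 0]], [[0, 0, -0.76], [0, 0, 0]], [[0, 0, -0.76], [0, 0, 0]]])

```text
time_s: 32.1
position: [0.4466, 0.0548, 0.2456]
tool_rot: [[0.12, 0.993, 0.001], [0.993, -0.12, -0.001], [-0.001, 0.002, -1.0]]
ft_force: [-0.8, 0.3, -0.8]
grip_width: 0.0164
gripper_force: 39.2
```

```bash
python3 - <<'E'
from look import *; from plan import *
A,B,q=both()
o=env.observe()['position']
for d in(A,B):
  p=pts(d).reshape(-1,3); k=band(p,o[:2],.045,o[2]-.012,o[2]+.001); print(len(k),np.median(k[:,2]),cv2.minEnclosingCircle((k[:,:2]*1000).astype(np.float32)))
plan([[(430,195,245,83.1)],[(494.8,335.4,240,83.1)]])
E
```

```text
362 0.2411690096778573 ((448.2749938964844, 55.534996032714844), 31.057458877563477)
695 0.2393464764672383 ((447.884765625, 56.8883056640625), 31.271087646484375)
t 32.2 pos [446.   54.9 244. ] yaw 83.12 F [-0.6  0.4 -0.8] w 16.4
(430, 195, 245, 83.1) [[0.457, -0.109, -0.003], [-0.003, 0.001, 0.0]]  rows>= 4
(494.8, 335.4, 240, 83.1) [[0.491, 0.158, 0.017], [0.0, 0.0, 0.0]]  rows>= 4
```

>>> step_arm(targets=[[[0.1, -0.025, 0], [0, 0, 0]], [[0.21, -0.05, 0], [0, 0, 0]], [[0.32, -0.08, 0], [0, 0, 0]], [[0.41, -0.1, 0], [0, 0, 0]], [[0.457, -0.109, 0], [-0.002, 0, 0]], [[0.457, -0.109, 0], [-0.002, 0, 0]]])

```text
time_s: 32.7
position: [0.4295, 0.197, 0.2435]
tool_rot: [[0.116, 0.993, -0.002], [0.993, -0.116, -0.001], [-0.001, -0.002, -1.0]]
ft_force: [-0.3, -1.0, -0.6]
grip_width: 0.0164
gripper_force: 39.2
```

>>> step_arm(targets=[[[0.1, 0.035, 0], [0, 0, 0]], [[0.21, 0.07, 0], [0, 0, 0]], [[0.32, 0.105, 0], [0, 0, 0]], [[0.42, 0.14, 0.02], [0, 0, 0]], [[0.49, 0.158, 0.08], [0, 0, 0]], [[0.49, 0.158, 0.15], [0, 0, 0]], [[0.49, 0.158, 0.2], [0, 0, 0]], [[0.49, 0.158, 0.2], [0, 0, 0]], [[0.49, 0.158, 0.2], [0, 0, 0]], [[0.49, 0.158, 0.2], [0, 0, 0]]])

```text
time_s: 33.53
position: [0.4959, 0.3346, 0.1858]
tool_rot: [[0.12, 0.993, 0.002], [0.993, -0.12, -0.0], [-0.0, 0.002, -1.0]]
ft_force: [-0.7, -0.2, -0.1]
grip_width: 0.0165
gripper_force: 39.2
```

```bash
python3 - <<'E'
from look import *; from plan import *
A,B,q=both(); save(B,'b10.png')
o=env.observe()['position']
for d in(A,B):
  p=pts(d).reshape(-1,3); k=band(p,o[:2],.045,o[2]-.012,o[2]+.001); print(len(k),np.median(k[:,2]),cv2.minEnclosingCircle((k[:,:2]*1000).astype(np.float32)))
plan([[(494.6,335.1,162,83.1),(494.6,335.1,156,83.1)]])
E
```

```text
538 0.1813403062641818 ((497.0628662109375, 334.7218017578125), 30.916973114013672)
1181 0.18118555513102746 ((497.9156494140625, 336.51434326171875), 31.380706787109375)
t 33.63 pos [495.9 334.8 186.2] yaw 83.09 F [-0.1  0.3 -0.9] w 16.7
(494.6, 335.1, 162, 83.1) [[0.0, -0.005, 0.081], [0.004, -0.001, -0.0]]  rows>= 1
(494.6, 335.1, 156, 83.1) [[0.0, -0.005, 0.101], [0.004, -0.001, -0.0]]  rows>= 1
```

View pics/b10.png

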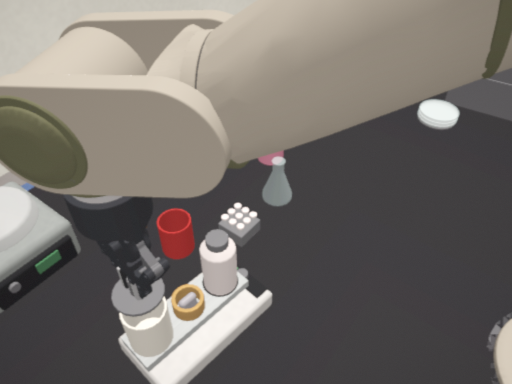

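The side view shows the lid (139,293) over the jar (146,325), about 1 mm off. Trimming and lowering.

>>> step_arm(targets=[[[0.002, -0.004, 0.03], [0.003, 0, 0]], [[0.002, -0.004, 0.05], [0.003, 0, 0]], [[0.002, -0.004, 0.065], [0.003, 0, 0]], [[0.002, -0.004, 0.08], [0.003, 0, 0]], [[0.002, -0.004, 0.09], [0.003, 0, 0]], [[0.002, -0.004, 0.097], [0.003, 0, 0]], [[0.002, -0.004, 0.099], [0.003, 0, 0]], [[0.002, -0.004, 0.099], [0.003, 0, 0]]])

```text
time_s: 34.3
position: [0.4944, 0.3359, 0.1562]
tool_rot: [[0.12, 0.993, 0.0], [0.993, -0.12, -0.0], [-0.0, 0.0, -1.0]]
ft_force: [-1.8, -0.8, 4.7]
grip_width: 0.0163
gripper_force: 39.8
```

>>> step_arm(targets=[[[0, 0, 0], [0, 0, 0]], [[0, 0, 0], [0, 0, 0]], [[0, 0, 0], [0, 0, 0]], [[0, 0, 0], [0, 0, 0]], [[0, 0, 0], [0, 0, 0]], [[0, 0, 0], [0, 0, 0]]], jaw=60)

```text
time_s: 34.8
position: [0.4943, 0.3358, 0.1553]
tool_rot: [[0.12, 0.993, -0.001], [0.993, -0.12, -0.0], [-0.001, -0.001, -1.0]]
ft_force: [-0.1, -0.2, -0.8]
grip_width: 0.0601
gripper_force: 0.0
```

>>> step_arm(targets=[[[0, 0, -0.08], [0, 0, 0]], [[0, 0, -0.2], [0, 0, 0]], [[0, 0, -0.33], [0, 0, 0]], [[0, 0, -0.36], [0, 0, 0]], [[0, 0, -0.36], [0, 0, 0]], [[0, 0, -0.36], [0, 0, 0]]])

```text
time_s: 35.3
position: [0.4943, 0.3358, 0.263]
tool_rot: [[0.12, 0.993, -0.001], [0.993, -0.12, -0.0], [-0.001, -0.001, -1.0]]
ft_force: [0.3, -0.2, -1.6]
grip_width: 0.0601
gripper_force: 0.0
```

```bash
python3 - <<'E'
from look import *; from plan import *
A,B,q=both(); w=cam('wrist')
cv2.imwrite('pics/m11.png',np.hstack([cv2.resize(w['img'][...,::-1],(400,300)),cv2.resize(B['img'][180:384,60:332][...,::-1],(400,300))]))
for d in(A,B):
  p=pts(d).reshape(-1,3)
  for n,c,r,a,b in(('flange',(.496,.336),.04,.147,.157),('knob',(.496,.336),.025,.172,.184),('cap',(.48,.212),.03,.165,.185),('flask',(.5615,-.0535),.03,.087,.096)):
    k=band(p,c,r,a,b); print(n,len(k),np.median(k[:,2]).round(4),cv2.minEnclosingCircle((k[:,:2]*1000).astype(np.float32)))
plan([])
E
```

```text
flange 734 0.1516 ((494.90850830078125, 335.1954345703125), 32.18190383911133)
knob 92 0.1794 ((495.4873046875, 335.6988525390625), 9.22985553741455)
cap 232 0.1764 ((479.79071044921875, 212.0772705078125), 16.710357666015625)
flask 76 0.093 ((560.4644165039062, -54.648658752441406), 13.472389221191406)
flange 1511 0.1513 ((496.1664733886719, 336.9888000488281), 31.447036743164062)
knob 193 0.1787 ((496.14691162109375, 337.1166687011719), 8.915825843811035)
cap 438 0.1758 ((480.664306640625, 213.85980224609375), 16.389469146728516)
flask 108 0.092 ((562.3907470703125, -52.71148681640625), 13.682147979736328)
t 35.45 pos [494.  335.7 261.6] yaw 83.12 F [-0.8 -0.3 -0.6] w 60.1
```

View pics/m11.png

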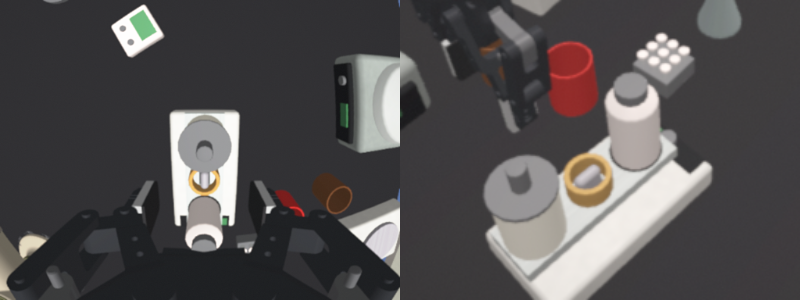

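The lid sits level on the jar at (522,190): flange top 151 mm, centred within about 1 mm. The collar (588,180) and bottle (633,120) are in place and the gripper is clear, so I'm handing in.

```bash
python3 -c "
from rig import close_job
print(close_job())"
```

```text
the job is handed in; nothing more can be done
None
```

I finished the job and handed it in: the plate is keyed on the shaft, the collar is on the plate, the bottle is at the dial end, and the jar is at the other end with its lid on. In the last camera measurements everything was within about 2 mm of where it should be. The flask and rack weren't disturbed, and no verdict came back from the judging.

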